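Pack the wooden blanks in the transit case

ROBOT

A 6-joint arm with a two-finger parallel gripper is mounted at the origin on a cart in front of the work surface, level with it; the furniture and walls round the work are solid. World frame = base frame: x ahead of the robot, y to its left, z up, the work surface at z = 0. Lengths are in m, angles in rad, forces in N, time in s.
With the tool pointing down it reaches from about 0.3 to 0.95 m from the base axis. Payload 3.1 kg.
Tool frame: the origin (TCP) lies midway between the tips of the shut fingers; the grasp point (between the pads) lies 19 mm behind it (manip.grip_depth is the distance from the TCP to the grasp point, in m); z points along the fingers, y is the line along which they close (so a half turn about z gives the same grasp; the last joint's range is limited). The gripper opens to 85 mm and grips with 20 to 120 N. Pads are 22 mm wide; open, the fingers measure 114 mm over their backs; the gripper's body (76 mm by 85 mm) begins 54 mm behind the grasp point. The pads swing forward as they close: fully open they stand 13 mm farther back than shut.
Start: joints at [-1.304, 0.308, 1.634, -0, 1.2, -0.07], TCP at [0.207, -0.59, 0.231] pointing down, gripper open.
Joint ranges: [-3.06, 3.06], [-0.79, 1.96], [0.05, 2.63], [-1.19, 4.34], [0.05, 2.64], [-2.94, 2.94]. Speed limits (rad/s): [2.79, 2.79, 3.14, 3.14, 3.14, 3.14].

INTERFACE

Orientations are given as a unit quaternion [x, y, z, w].
In Python, from workcell import status, eyes, ticket, manip gives the robot as it stands.
- The arm moves only by the shell command python3 -m inch 'ROWS' [OPENING] [FORCE]. ROWS is JSON, a list of rows, each an object with "xyz": the shift along the tool's x, y, z in m, a list of three; "dr": the turn, a rotation vector about the tool's x, y, z in rad, a list of three. A call has 1 to 8 rows; each row shifts and turns the commanded pose from where the row before left it, along the tool's axes as they then stand; what a row does not reach is not made up. A row lasts 1/8 s, in which the tool goes at most 62.5 mm and 10.7 degrees, less where a joint would pass 70% of its speed; a pose out of reach is approached as far as the arm can. A call with a gripper value outside its range is refused whole. OPENING is the finger opening in m, from 0 to 0.0854, set as the call begins (- or left out, the last holds). The fingers move at their own pace and stop on an object; FORCE is the grip in N (left out, the last holds). Time passes only in rows, so rows that do not move let the fingers close. It gives the time, the measured TCP pose, the force, the opening and the grip force at its end, in the units of the state.
- status.state(): the state, without advancing time (a new reading comes with each control period).
- eyes.snapshot(name): name is "scene" or "top"; returns (picture, depth): 384x512x3 uint8, red, green, blue; 384x512 float32, m along the optical axis (not along the pixel's ray), 0 where there is no reading.
- eyes.camera_model(name): a dict with "fov_y" (degrees; the focal length in pixels is half the picture's height over the tangent of half this angle, whatever the lens; pixels are square), "cx", "cy" (the principal point, pixels), "k1" (the pictures are not rectified: a ray, as slopes to the right and down, at radius r is drawn at 1 + k1 r^2 times it, then the intrinsics apply), "rvec" (rotation vector, rad) and "tvec" (3), from world to camera coordinates, as OpenCV has them. Camera axes: x right, y down, z forward; pixel columns grow to the right and rows downward; lengths in m; the calibration is good to about 2 mm. A picture is of the moment at which its call begins. camera_model takes no time and is no camera call.
- ticket.hand_in(): hands the job in; it is judged then, once.
The state is a dict: "t": time; "joint_pos": joint angles; "qd": joint speeds; "joint_torque": joint torques, N m; "tool_pos": TCP position; "orientation": TCP orientation; "wrist_force": force on the tool from outside, world axes, zero at the start; "wrist_torque": the same for the moment, N m; "width": finger opening in m; "grasp_force": force on a finger pad.
Only numpy, scipy, OpenCV 4.12 (cv2) and the standard library are available. Lean on these libraries where they do the work, as an engineer would, in place of code of your own. Each camera call takes 0.05 s, during which the arm holds its last target. There are 200 camera calls.

TASK

Pack the case for the courier: take out the tape measure that was left in it and put it on the bench, and lay each of the square wooden blanks that lie just left of the case flat in a bay of its own. Then lower the plywood plate over the two locating pins until it rests flush on its seats, lower the lid gently until it is fully closed, and turn the orange latch clockwise a quarter turn to its stop. Leave the other things on the bench alone.

Things in the scene. Friction and masses are not known exactly. Their poses are not given: they have to be found in the camera images.
- case: Blue transit case with a hinged lid, fixed to the bench. Base 150 mm front to back (case x, roughly ahead of the robot) by 290 mm (case y), 60 mm high to the rim, walls 4 mm, floor top at 6 mm. Origin: centre of its underside, on the bench top. Inside, four bays side by side along case y, and two locating pins. At its back left and right only bystanders
- case_seat (a point): centre of the case, 46 mm above the bench, where the centre of the seated plate's underside belongs. The plate rests on four corner rests and on the shoulders of the two pins, all ending at this height
- pin_front (a point): shoulder of the front locating pin (case x = -50 mm, y = 0), 46 mm above the bench. Shoulder post 14 mm thick below; above it the steel pin, 10 mm thick, straight for 13 mm, then tapered to its tip 20 mm above this point
- pin_back (a point): the same for the back pin (case x = +50 mm, y = 0)
- bay_1 (a point): centre of the floor of the left-most (+y) bay; axes as the case's. The bay is 50 mm wide (case y) and 142 mm long (case x); the foam ribs between bays are 14 mm wide and end 7 mm above this floor. One blank to a bay, its long way along case x
- bay_2 (a point): centre of the floor of the second from left bay; axes as the case's. The bay is 50 mm wide (case y) and 142 mm long (case x); the foam ribs between bays are 14 mm wide and end 7 mm above this floor. One blank to a bay, its long way along case x
- bay_3 (a point): centre of the floor of the third from left bay; axes as the case's. The bay is 50 mm wide (case y) and 142 mm long (case x); the foam ribs between bays are 14 mm wide and end 7 mm above this floor. One blank to a bay, its long way along case x
- bay_4 (a point): centre of the floor of the right-most (-y) bay; axes as the case's. The bay is 50 mm wide (case y) and 142 mm long (case x); the foam ribs between bays are 14 mm wide and end 7 mm above this floor. One blank to a bay, its long way along case x
- blank_1_mid (a point): centre of a sawn wooden blank, a bar 38 mm (own x) x 90 mm (own y) x 38 mm (own z); starts lying on the bench to the left of the case. All blanks are alike; some may be absent
- blank_2_mid (a point): centre of a sawn wooden blank, a bar 38 mm (own x) x 90 mm (own y) x 38 mm (own z); starts lying on the bench to the left of the case. All blanks are alike; some may be absent
- blank_3_mid (a point): centre of a sawn wooden blank, a bar 38 mm (own x) x 90 mm (own y) x 38 mm (own z); starts lying on the bench to the left of the case. All blanks are alike; some may be absent
- blank_4_mid (a point): centre of a sawn wooden blank, a bar 38 mm (own x) x 90 mm (own y) x 38 mm (own z); starts lying on the bench to the left of the case. All blanks are alike; some may be absent
- tape_mid (a point): yellow and black tape measure, 37 mm thick (own x) x 94 (own y) x 69 high (own z); this point is half-way up. Its body spans own y = -25 to +47 mm, the rest is the thin hook: grasp across the body at own y = +10 mm. It starts standing in the second bay from the left, long way along case x. Ground where blanks lay is free for it once they are gone
- plate_grip (a point): plywood plate, 132 mm (own x) x 272 (own y) x 8, 0.25 kg, two 15 mm holes at own x = -50 and +50 mm, y = 0. On top in the middle a wooden grip bar 56 mm long (own x), 14 wide, 32 high. This point is in the bar, 28 mm above the plate's underside. Starts flat on the bench right of the case; fits either way round, 5 mm clear of the case walls
- lid (a joint): angle of the lid, rad: 0 = fully closed, 1.5 to 1.7 = upright as at the start (stop at 1.72). A stiff friction hinge (about 0.4 N m) holds it where it is left. The lid is a shell 45 mm deep: closed, the case is 105 mm high
- lid_hinge (a point): middle of the lid's hinge axis, which runs along case y at the back rim of the base (case x = +75 mm, 60 mm above the bench); fixed to the case, axes as the case's
- lid_bar (a point): middle of the black grip bar on the lid's front face: round, 12 mm thick, 100 mm long, parallel to the hinge, its axis 34 mm off the face with a clear gap between. Moves with the lid; closed, it is 184 mm in front of the hinge axis and 22 mm above it. It may be held from above, turning between the pads
- latch (a joint): turn of the orange latch, rad: 0 = open, bar pointing front to back (own x along case x); 1.57 = locked (end stop), bar parallel to the hinge. Turns clockwise seen from above the closed lid; light friction (0.05 N m)
- latch_grip (a point): grip point of the orange latch bar, in the middle of the lid's top, 22 mm above the lid's outer face; the bar is 44 mm long (own x), 14 mm wide, and stands 34 mm above the face. Moves with the lid and the latch
- plane: block plane, 164 mm long, a bystander on the left: leave alone
- spare_block: sanding block, a bystander at the back left: leave alone
- glue: yellow glue bottle, 185 mm high, a bystander at the back right: leave alone
- brush_tin: small paint tin, 77 mm, a bystander at the back right: leave alone
Mind the look-alikes: they are no part of the job. Of the things that look like the part that bears tape_mid, the larger one is meant.

How it is judged:
By the outcome, as a careful person would: the job done as asked, in the order asked, and still so for the second after the job is handed in, with the robot touching nothing.
Of blank_1, blank_2, blank_3, blank_4 only 2 to 4 are there at a start; the rules pass over those that are not, and their reading is None.
At some moment in a run one of blank_1, blank_2, blank_3, blank_4 may be knocked a few centimetres aside while the robot is not near it.
Once in a run the grip may slacken for a moment while it holds something.
It also fails if it takes over 210 s, if anything falls off the work surface, if the arm or the gripper's body presses on something with over 40 N, if the wrist force passes 120 N, or if a joint passes its speed limit or range.

## Working session

There is one attempt and no reset: what is moved stays moved. The work goes in short steps, Python scripts to look and compute and a shell command to move; the robot and the scene stay as the last step left them, time stands still between calls to the robot, and variables do not carry over. Pictures are saved under pics/ and viewed, at most 14 in all, crops included, and the job is handed in when it is done.

```bash
ls; mkdir -p pics; cat > h.py <<'E'
import numpy as np,cv2
from scipy.spatial.transform import Rotation as R
from workcell import status,eyes,manip
def cam(n):
    m=eyes.camera_model(n); f=192/np.tan(np.radians(m['fov_y'])/2)
    return m,f,R.from_rotvec(m['rvec']).as_matrix(),np.array(m['tvec'],float)
def rays(n,uv):
    m,f,Rm,t=cam(n); uv=np.atleast_2d(np.asarray(uv,float))
    d=(uv-[m['cx'],m['cy']])/f; s=d.copy()
    for _ in range(15): s=d/(1+m['k1']*(s**2).sum(1,keepdims=True))
    return -Rm.T@t, np.c_[s,np.ones(len(s))]@Rm, np.c_[s,np.ones(len(s))]
def onz(n,uv,z):
    o,w,_=rays(n,uv); return o+w*((z-o[2])/w[:,2])[:,None]
def cloud(n,dep):
    v,u=np.mgrid[:384,:512]; o,w,_=rays(n,np.c_[u.ravel(),v.ravel()])
    P=o+w*dep.reshape(-1,1); P[dep.ravel()==0]=np.nan
    return P.reshape(384,512,3)
def proj(n,P):
    m,f,Rm,t=cam(n); c=np.atleast_2d(P)@Rm.T+t; s=c[:,:2]/c[:,2:]
    return s*(1+m['k1']*(s**2).sum(1,keepdims=True))*f+[m['cx'],m['cy']]
def snap(n,tag):
    p,d=eyes.snapshot(n); np.savez(f'{tag}.npz',p=p,d=d); cv2.imwrite(f'pics/{tag}.png',p[:,:,::-1]); return p,d
def st():
    s=status.state(); print({k:np.round(s[k],4).tolist() for k in('t','tool_pos','orientation','wrist_force','width','grasp_force','joint_pos')}); return s
def delta(P,yaw=None,tool_dir=None):
    """shift in tool axes to bring TCP to P; yaw error of tool y axis to angle yaw (mod pi)"""
    s=status.state(); Q=R.from_quat(s['orientation']); M=Q.as_matrix()
    print('tool xyz',np.round(M.T@(np.array(P)-s['tool_pos']),4))
    if yaw is not None:
        ty=np.arctan2(M[1,1],M[0,1]); e=(yaw-ty+np.pi/2)%np.pi-np.pi/2
        print('yaw err world %.4f -> dr z tool %.4f'%(e,-e))
E
python3 - <<'E'
from h import *
st(); print(manip.grip_depth)
for n in('scene','top'):
    snap(n,n+'0'); m,f,Rm,t=cam(n); print(n,m,f,-Rm.T@t)
a=cv2.imread('pics/scene0.png')
E
```

```text
pics
{'t': 0.0, 'tool_pos': [0.2063, -0.5891, 0.23], 'orientation': [0.9859, 0.1676, -0.0001, -0.0012], 'wrist_force': [-0.2583, 0.6172, -0.5288], 'width': 0.0852, 'grasp_force': 0.0, 'joint_pos': [-1.3037, 0.309, 1.6352, -0.0, 1.1997, -0.0697]}
0.0187
scene {'fov_y': 57.12064536417929, 'cx': 259.2308678025961, 'cy': 190.2179887605804, 'k1': 0.01327077691623912, 'rvec': array([ 1.04285827, -2.12026857,  1.29978724]), 'tvec': array([0.4783162 , 0.27614276, 0.81772343])} 352.7338906379734 [-0.1684924   0.75390822  0.6139589 ]
top {'fov_y': 53.51077912216462, 'cx': 258.7578812402709, 'cy': 193.65893350983941, 'k1': -0.10172445577280778, 'rvec': array([ 1.9180995 , -2.16555034,  0.36864272]), 'tvec': array([0.22061305, 0.59285117, 1.38106521])} 380.83188725227245 [0.12574072 0.20436574 1.49996922]
```

View pics/scene0.png

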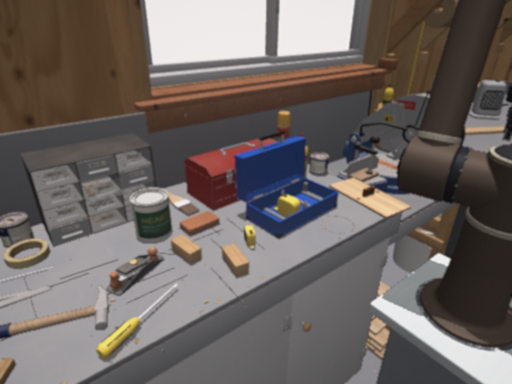

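View pics/top0.png

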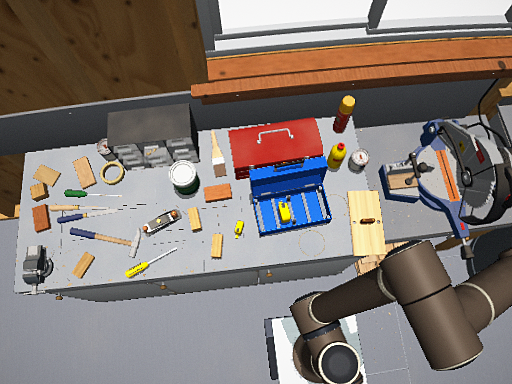

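The scene view shows the open case at about (290,205) with the tape standing in bay 2. The top view shows two blanks at (195,219) and (216,245), the small look-alike tape at (239,228) and the plate at (366,222).

```bash
cat > meas.py <<'E'
from h import *
def rect(P,name):
    r=cv2.minAreaRect(P[:,:2].astype(np.float32)*1000); b=cv2.boxPoints(r); 
    e=b[1]-b[0] if np.linalg.norm(b[1]-b[0])>np.linalg.norm(b[2]-b[1]) else b[2]-b[1]
    a=np.arctan2(e[1],e[0])%np.pi
    print(name,len(P),'c',np.round(r[0],1),'size',np.round(sorted(r[1]),1),'long axis deg %.2f'%np.degrees(a),'z',np.round(np.percentile(P[:,2],[5,50,95])*1000,1)); return r
def blobs(mask,C,name,minn=25):
    k,l,s,c=cv2.connectedComponentsWithStats(mask.astype(np.uint8))
    for i in range(1,k):
        if s[i,4]>=minn: print(np.round(c[i])); rect(C[l==i],name)
E
python3 - <<'E'
from meas import *
for n in('top','scene'):
    d=np.load(n+'0.npz'); p,dep=d['p'],d['d']; C=cloud(n,dep); h=cv2.cvtColor(p,cv2.COLOR_RGB2HSV); H,S,V=[h[:,:,i].astype(int) for i in range(3)]
    z=C[:,:,2]; X,Y=C[:,:,0],C[:,:,1]
    print('==',n)
    box=(X>.3)&(X<.9)&(Y>-.35)&(Y<.5)
    blue=(H>105)&(H<125)&(S>150)&box
    blobs(blue&(z>.052)&(z<.066),C,'rim',40)
    blobs(blue&(z>.075),C,'lid',40)
    wood=(H>8)&(H<24)&(S>70)&box
    blobs(wood&(z>.028)&(z<.048),C,'wood38')
    blobs(wood&(z>.001)&(z<.016),C,'plate',80)
    ye=(H>22)&(H<34)&(S>140)&box
    blobs(ye&(z>.01),C,'yellow',8)
E
```

```text
== top
[288. 184.]
rim 577 c [656.1  27.1] size [ 61.1 284.6] long axis deg 90.17 z [56.4 62.2 65.5]
[289. 171.]
lid 1139 c [663.1  31.1] size [ 53.3 292.2] long axis deg 93.88 z [ 82.7 206.5 213.6]
[194. 218.]
wood38 190 c [567.4 414.7] size [34.8 91.6] long axis deg 7.92 z [33.1 38.2 43.4]
[368. 220.]
wood38 39 c [ 472.6 -275.8] size [10.5 54.4] long axis deg 81.43 z [34.6 40.6 43.5]
[216. 245.]
wood38 220 c [446.8 335.4] size [36.5 90.8] long axis deg 171.37 z [32.6 38.6 43.7]
[220. 170.]
plate 104 c [773.9 295.5] size [44.3 50.7] long axis deg 5.89 z [ 4.5 11.2 14.5]
[352. 224.]
plate 189 c [ 477.9 -216. ] size [ 38.3 273.6] long axis deg 179.78 z [ 2.8  8.6 13.6]
[365. 229.]
plate 253 c [ 475.3 -269. ] size [ 62.3 272.2] long axis deg 177.20 z [ 3.5  9.3 14.5]
[364. 204.]
plate 190 c [ 547.6 -290.6] size [ 51.1 121.5] long axis deg 176.56 z [ 4.1  8.7 13.7]
[378. 221.]
plate 409 c [ 470.8 -326.4] size [ 34.7 273.4] long axis deg 174.47 z [ 3.7  8.8 14. ]
[336. 156.]
yellow 242 c [ 744.8 -187.3] size [44.7 55.9] long axis deg 57.97 z [ 21.  117.8 144.9]
[284. 213.]
yellow 166 c [
[... 889 characters left out ...]
ng axis deg 169.91 z [30.6 37.8 39.4]
[371. 198.]
plate 1232 c [ 477.5 -273.4] size [136.2 276. ] long axis deg 173.84 z [5.4 7.6 9.9]
[188. 209.]
plate 88 c [772.3 301.6] size [40.3 48.5] long axis deg 6.25 z [ 8.3 11.  13.3]
[199. 228.]
plate 89 c [648.8 328.6] size [ 44.4 111.6] long axis deg 67.70 z [ 6.2 11.4 15.1]
[187. 257.]
plate 80 c [559.8 432.5] size [27.  87.7] long axis deg 25.86 z [ 5.8 11.  15.1]
[306. 151.]
yellow 9 c [ 725.9 -194.4] size [5.  8.5] long axis deg 140.42 z [111.2 119.1 125.2]
[287. 205.]
yellow 279 c [554.1  63.8] size [31.3 89.7] long axis deg 6.54 z [24.5 56.1 72. ]
[249. 236.]
yellow 78 c [508.1 248.8] size [18.5 41.2] long axis deg 158.17 z [17.3 37.3 46. ]
```

```bash
python3 - <<'E'
import cv2
a=cv2.imread('pics/top0.png')[150:270,180:390]; b=cv2.imread('pics/scene0.png')[130:280,160:420]
import numpy as np
A=cv2.resize(a,(600,343),interpolation=2); B=cv2.resize(b[:,:],(440,254),interpolation=2)
c=np.zeros((600,600,3),np.uint8); c[:343]=A; c[345:599,:440]=B; cv2.imwrite('pics/crop0.png',c)
E
```

```text
(no output)
```

View pics/crop0.png

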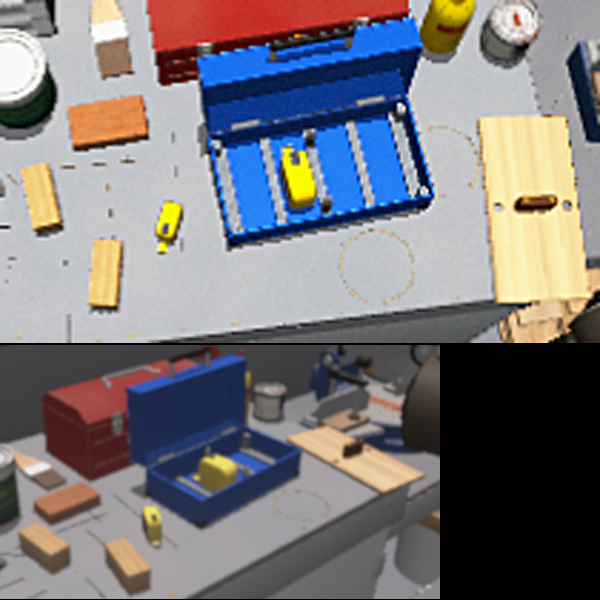

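The crop shows the case rotated about 5°, with the tape in bay 2. There are two blanks, and the plate is right of the case with its long side nearly along world x.

```bash
cat > case.py <<'E'
from meas import *
def line(P):
    # robust line fit -> angle, point
    P=P.astype(np.float32)
    for _ in range(3):
        v=cv2.fitLine(P[:,:2]*1000,cv2.DIST_HUBER,0,.01,.01).ravel(); n=np.array([-v[1],v[0]])
        e=np.abs((P[:,:2]*1000-v[2:])@n); P=P[e<max(3,1.5*np.median(e))]
    a=np.degrees(np.arctan2(v[1],v[0]))%180
    print('   line deg %.2f at %s n=%d rms %.2f'%(a,np.round(v[2:],1),len(P),e.std())); return a,v[2:]
E
python3 - <<'E'
from case import *
for n in('top','scene'):
    d=np.load(n+'0.npz'); p,dep=d['p'],d['d']; C=cloud(n,dep); h=cv2.cvtColor(p,cv2.COLOR_RGB2HSV); H,S,V=[h[:,:,i].astype(int) for i in range(3)]
    X,Y,z=C[...,0],C[...,1],C[...,2]
    m=((H>105)&(H<128)&(S>120)&(X>.4)&(X<.8)&(Y>-.2)&(Y<.25)).astype(np.uint8)
    m=cv2.morphologyEx(m,cv2.MORPH_CLOSE,np.ones((3,3)))
    cols=np.where(m.any(0))[0]; 
    lo=np.array([[c,np.where(m[:,c])[0].max()+.5] for c in cols])
    print(n,cols.min(),cols.max()); 
    if n=='top':
        print('front bottom'); line(onz(n,lo[(lo[:,0]>266)&(lo[:,0]<325)],0))
        rows=range(190,218); print('right rim'); line(onz(n,[[np.where(m[r])[0].max()+.5,r] for r in rows],.06))
        rows=range(196,228); print('left z0'); line(onz(n,[[np.where(m[r])[0].min()-.5,r] for r in rows],.0)); 
        print('left z60'); line(onz(n,[[np.where(m[r])[0].min()-.5,r] for r in rows],.06))
    else:
        k=lo[:,0]; print(lo[::8].tolist())
        i=lo[np.argmax(lo[:,1])]; print('corner',i,onz(n,[i],0))
        print('left bottom'); line(onz(n,lo[(k>k.min()+15)&(k<i[0]-4)],0))
        print('front bottom'); line(onz(n,lo[(k>i[0]+4)&(k<k.max()-6)],0))
    # plate edges
    for nm,z0,mm in(('plate',.008,(H>10)&(H<30)&(S>50)&(X>.3)&(X<.65)&(Y<-.17)&(Y>-.38)&(z<.03)),('bar',.04,(z>.02)&(X>.4)&(X<.56)&(Y<-.24)&(Y>-.31))):
        mm=cv2.morphologyEx(mm.astype(np.uint8),cv2.MORPH_CLOSE,np.ones((5,5)))
        ct=max(cv2.findContours(mm,0,cv2.CHAIN_APPROX_NONE)[0],key=cv2.contourArea).reshape(-1,2)
        rect(onz(n,ct,z0),nm)
    # tape top
    mm=(z>.061)&(z<.08)&(X>.47)&(X<.62)&(Y>.0)&(Y<.12)&(S>0)&~((H>100)&(H<130)&(S>120))
    rect(C[mm],'tapetop')
    # lid bar
    mm=(V<60)&(z>.22)&(z<.27)&(X>.55)&(X<.8)&(Y>-.1)&(Y<.15); 
    if mm.sum()>10: rect(C[mm],'lidbar'); print(np.nanmean(C[mm],0))
E
```

```text
top 249 331
front bottom
   line deg 94.72 at [484.1  12.1] n=58 rms 0.67
right rim
   line deg 4.14 at [ 558.2 -122.3] n=26 rms 0.73
left z0
   line deg 4.13 at [574.  168.6] n=31 rms 0.77
left z60
   line deg 4.15 at [556.1 170.1] n=31 rms 0.74
plate 201 c [ 475.7 -266. ] size [155.3 274.1] long axis deg 174.95 z [8. 8. 8.]
bar 32 c [ 469.3 -270.9] size [16.5 58. ] long axis deg 82.82 z [40. 40. 40.]
tapetop 155 c [539.  69.] size [103.2 122.8] long axis deg 8.36 z [62.6 70.8 76.7]
lidbar 64 c [666.5  31.3] size [ 12.  105.1] long axis deg 94.64 z [241.8 247.3 252.9]
[0.6656438  0.02980464 0.24709579]
scene 235 337
[[235.0, 156.5], [243.0, 199.5], [251.0, 220.5], [259.0, 224.5], [267.0, 229.5], [275.0, 233.5], [283.0, 233.5], [291.0, 230.5], [299.0, 225.5], [307.0, 220.5], [315.0, 216.5], [323.0, 212.5], [331.0, 208.5]]
corner [272.  233.5] [[0.50599628 0.16093634 0.        ]]
left bottom
   line deg 4.98 at [567.6 163.2] n=17 rms 0.57
front bottom
   line deg 94.75 at [492.2  26.1] n=45 rms 0.74
plate 180 c [ 475.8 -268.8] size [136.7 282.4] long axis deg 174.37 z [8. 8. 8.]
bar 32 c [ 464.5 -254.7] size [34.7 79.7] long axis deg 84.41 z [40. 40. 40.]
tapetop 162 c [556.5  51.4] size [ 54.4 102.6] long axis deg 5.25 z [62.2 70.2 73.5]
lidbar 70 c [665.3  36.7] size [ 10.3 102.6] long axis deg 94.39 z [239.8 245.3 247.9]
[0.66518156 0.03420053 0.24480008]
```

```bash
python3 - <<'E'
import cv2,numpy as np
a=cv2.imread('pics/top0.png')[180:240,248:338]; b=cv2.imread('pics/scene0.png')[175:238,236:342]
A=cv2.resize(a,None,fx=5,fy=5,interpolation=0); B=cv2.resize(b,None,fx=4.5,fy=4.5,interpolation=0)
c=np.zeros((600,480,3),np.uint8); c[:300,:450]=A; c[305:305+B.shape[0],:B.shape[1]]=B; cv2.imwrite('pics/crop1.png',c[:, :480])
E
python3 - <<'E'
from case import *
for n in('top','scene'):
    d=np.load(n+'0.npz'); C=cloud(n,d['d']).reshape(-1,3); a=np.radians(4.7)
    q=C[:,:2]@np.array([[np.cos(a),-np.sin(a)],[np.sin(a),np.cos(a)]]) # case axes
    z=C[:,2]
    k=(z>.05)&(z<.07)&(q[:,1]>-.16)&(q[:,1]<.12)&(q[:,0]>.45)&(q[:,0]<.6)
    print(n,'x hist',[(int(e*1000),int(c)) for c,e in zip(*np.histogram(q[k,0],np.arange(.46,.6,.003))) if c])
    k=(z>.05)&(z<.07)&(q[:,0]>.53)&(q[:,0]<.62)
    print(n,'y hist',[(int(e*1000),int(c)) for c,e in zip(*np.histogram(q[k,1],np.arange(-.21,.16,.003))) if c])
E
```

```text
top x hist [(481, 57), (484, 43), (487, 7), (496, 1), (499, 1), (502, 2), (505, 2), (508, 1), (511, 7), (514, 11), (517, 10), (520, 7), (523, 3), (526, 2), (529, 2), (535, 3), (538, 3), (541, 3), (544, 1), (547, 4), (550, 2), (553, 3), (556, 1), (559, 1), (565, 2), (568, 4), (571, 4), (574, 3), (577, 3), (580, 1), (583, 1), (586, 1)]
top y hist [(-170, 1), (-167, 13), (-164, 19), (-23, 3), (-20, 3), (-8, 2), (-5, 3), (-2, 2), (0, 3), (3, 2), (6, 2), (9, 1), (12, 1), (15, 1), (18, 2), (21, 3), (24, 5), (27, 11), (114, 1), (117, 4), (120, 17), (123, 5)]
scene x hist [(481, 22), (484, 145), (487, 27), (490, 3), (505, 7), (508, 5), (511, 8), (514, 17), (517, 13), (520, 20), (523, 7), (526, 7), (529, 6), (532, 4), (535, 7), (538, 3), (541, 4), (544, 2), (547, 4), (550, 7), (553, 3), (556, 6), (559, 2), (562, 4), (565, 5), (568, 4), (571, 6), (574, 3), (577, 5), (580, 4), (589, 1), (595, 1)]
scene y hist [(-167, 5), (-164, 26), (-161, 25), (-158, 1), (-26, 1), (-23, 2), (-20, 1), (-17, 5), (0, 1), (18, 1), (24, 7), (27, 30), (30, 32), (33, 3), (117, 1), (120, 21), (123, 45), (126, 3)]
```

View pics/crop1.png

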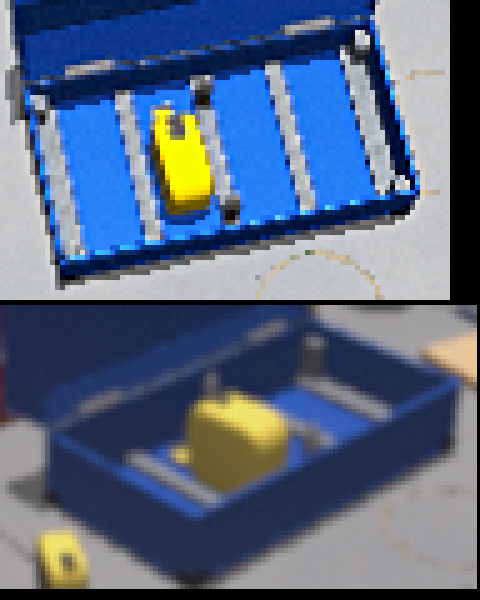

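The crop puts the rim corners at about (60,275) and (415,190) in the enlarged top view, and the pins at (203,85) and (231,205). The tape's hook points to the back, so its body lies to the front.

```bash
cat >> h.py <<'E'
CY=np.radians(4.65); CC=np.array([.5578,.0253])
def case(x,y,z=0):
    c,s=np.cos(CY),np.sin(CY); return np.array([CC[0]+c*x-s*y,CC[1]+s*x+c*y,z])
E
python3 - <<'E'
from case import *
print('pins top',proj('top',[case(.05,0,.066),case(-.05,0,.066)]),'scene',proj('scene',[case(.05,0,.066),case(-.05,0,.066)]))
d=np.load('scene0.npz');C=cloud('scene',d['d']);z=C[...,2]
k=np.abs(z)<.006
for y in(.1,.2,.3): 
    q=k&(np.abs(C[...,1]-y)<.01); print(y,'min bench x',np.nanmin(C[q][:,0]))
d=np.load('top0.npz'); h=cv2.cvtColor(d['p'],cv2.COLOR_RGB2HSV); H,S,V=[h[...,i].astype(int) for i in range(3)]
C=cloud('top',d['d']); X,Y=C[...,0],C[...,1]
m=(H>20)&(H<36)&(S>130)&(X>.48)&(X<.62)&(Y>0)&(Y<.12)&(C[...,2]>.05)
v,u=np.where(m); rect(onz('top',np.c_[u,v],.075),'tape@75')
delta([.547,.055,.15],np.radians(96))
E
```

```text
pins top [[288.37986709 195.00817582]
 [294.14200483 218.68822769]] scene [[283.11481865 190.25071956]
 [305.76003263 201.13273438]]
0.1 min bench x -0.1286022362152373
0.2 min bench x 0.351631050204138
0.3 min bench x 0.35208405523147035
tape@75 153 c [540.4  57. ] size [38.2 72.4] long axis deg 5.62 z [75. 75. 75.]
tool xyz [ 0.5344 -0.4952  0.0813]
yaw err world -0.2321 -> dr z tool 0.2321
```

```bash
r='x'; python3 -m inch '[{"xyz":[0.0382,-0.0354,0.0058],"dr":[0,0,0]},{"xyz":[0.0382,-0.0354,0.0058],"dr":[0,0,0]},{"xyz":[0.0382,-0.0354,0.0058],"dr":[0,0,0]},{"xyz":[0.0382,-0.0354,0.0058],"dr":[0,0,0]},{"xyz":[0.0382,-0.0354,0.0058],"dr":[0,0,0]},{"xyz":[0.0382,-0.0354,0.0058],"dr":[0,0,0]},{"xyz":[0.0382,-0.0354,0.0058],"dr":[0,0,0]},{"xyz":[0.0382,-0.0354,0.0058],"dr":[0,0,0]}]' 0.0854 40
python3 -m inch '[{"xyz":[0.0382,-0.0354,0.0058],"dr":[0,0,0]},{"xyz":[0.0382,-0.0354,0.0058],"dr":[0,0,0]},{"xyz":[0.0382,-0.0354,0.0058],"dr":[0,0,0]},{"xyz":[0.0382,-0.0354,0.0058],"dr":[0,0,0]},{"xyz":[0.0382,-0.0354,0.0058],"dr":[0,0,0]},{"xyz":[0.0382,-0.0354,0.0058],"dr":[0,0,0]},{"xyz":[0,0,0],"dr":[0,0,0.116]},{"xyz":[0,0,0],"dr":[0,0,0.116]}]'
python3 -c "
from h import *
st(); delta([.542,.056,.026],np.radians(95.6))"
```

```text
t: 1.1
tool_pos: [0.4017, -0.2199, 0.1845]
orientation: [0.986, 0.167, -0.0, -0.0]
wrist_force: [0.5, -0.1, 0.5]
width: 0.0852
grasp_force: 0.0
t: 2.1
tool_pos: [0.5471, 0.0556, 0.1493]
orientation: [0.999, 0.051, -0.001, 0.0]
wrist_force: [-0.0, -0.4, 0.3]
width: 0.0859
grasp_force: 0.0
{'t': 2.1, 'tool_pos': [0.5471, 0.0556, 0.1493], 'orientation': [0.9987, 0.0515, -0.0008, 0.0], 'wrist_force': [-0.0308, -0.3659, 0.2625], 'width': 0.0859, 'grasp_force': 0.0, 'joint_pos': [0.0222, 0.2606, 1.8768, -0.0001, 1.0058, 1.4901]}
tool xyz [-0.0049 -0.0009  0.1233]
yaw err world -0.0052 -> dr z tool 0.0052
```

```bash
python3 -m inch '[{"xyz":[-0.005,-0.001,0.04],"dr":[0,0,0]},{"xyz":[0,0,0.042],"dr":[0,0,0]},{"xyz":[0,0,0.03],"dr":[0,0,0]},{"xyz":[0,0,0.011],"dr":[0,0,0]}]'
python3 -m inch '[{"xyz":[0,0,0],"dr":[0,0,0]},{"xyz":[0,0,0],"dr":[0,0,0]},{"xyz":[0,0,0],"dr":[0,0,0]},{"xyz":[0,0,0],"dr":[0,0,0]},{"xyz":[0,0,0],"dr":[0,0,0]}]' 0.02 40
python3 -m inch '[{"xyz":[0,0,-0.02],"dr":[0,0,0]},{"xyz":[0,0,-0.04],"dr":[0,0,0]},{"xyz":[0,0,-0.04],"dr":[0,0,0]},{"xyz":[0,0,-0.02],"dr":[0,0,0]}]'
python3 -c "
from h import *
delta([.412,.20,.145])"
```

```text
t: 2.6
tool_pos: [0.5401, 0.055, 0.0246]
orientation: [0.999, 0.052, -0.003, -0.0]
wrist_force: [0.8, 0.1, 0.9]
width: 0.0855
grasp_force: 0.0
t: 3.22
tool_pos: [0.5441, 0.0552, 0.0287]
orientation: [0.999, 0.052, 0.002, 0.0]
wrist_force: [-0.1, 0.3, 6.5]
width: 0.0357
grasp_force: 41.7
t: 3.72
tool_pos: [0.5429, 0.055, 0.1489]
orientation: [0.999, 0.052, 0.001, 0.0]
wrist_force: [0.3, 1.2, -4.1]
width: 0.0359
grasp_force: 40.9
tool xyz [-0.115  -0.1579  0.0036]
```

```bash
python3 -m inch '[{"xyz":[-0.029,-0.0395,0],"dr":[0,0,0]},{"xyz":[-0.029,-0.0395,0],"dr":[0,0,0]},{"xyz":[-0.029,-0.0395,0],"dr":[0,0,0]},{"xyz":[-0.028,-0.0395,0],"dr":[0,0,0]},{"xyz":[0,0,0.04],"dr":[0,0,0]},{"xyz":[0,0,0.04],"dr":[0,0,0]},{"xyz":[0,0,0.03],"dr":[0,0,0]},{"xyz":[0,0,0.01],"dr":[0,0,0]}]'
python3 -m inch '[{"xyz":[0,0,0.004],"dr":[0,0,0]},{"xyz":[0,0,0],"dr":[0,0,0]}]'
```

```text
t: 4.72
tool_pos: [0.4086, 0.1991, 0.0248]
orientation: [0.999, 0.052, -0.003, 0.001]
wrist_force: [-0.9, 0.1, -2.7]
width: 0.0355
grasp_force: 41.0
t: 4.97
tool_pos: [0.4125, 0.2005, 0.0239]
orientation: [0.999, 0.052, 0.001, -0.0]
wrist_force: [-0.6, 0.5, -3.1]
width: 0.0357
grasp_force: 41.2
```

```bash
python3 -m inch '[{"xyz":[0,0,0.0015],"dr":[0,0,0]},{"xyz":[0,0,0],"dr":[0,0,0]}]'
python3 -m inch '[{"xyz":[0,0,0],"dr":[0,0,0]},{"xyz":[0,0,0],"dr":[0,0,0]},{"xyz":[0,0,0],"dr":[0,0,0]},{"xyz":[0,0,-0.03],"dr":[0,0,0]},{"xyz":[0,0,-0.04],"dr":[0,0,0]},{"xyz":[0,0,-0.05],"dr":[0,0,0]}]' 0.0854
cat > blanks.py <<'E'
from case import *
def look(tag):
    for n in('scene','top'):
        p,dep=snap(n,n+tag); C=cloud(n,dep); h=cv2.cvtColor(p,cv2.COLOR_RGB2HSV); H,S,V=[h[...,i].astype(int) for i in range(3)]
        X,Y,z=C[...,0],C[...,1],C[...,2]; print(n)
        blobs((H>8)&(H<24)&(S>70)&(X>.35)&(X<.7)&(Y>.2)&(Y<.55)&(z>.03)&(z<.046),C,'blank',60)
E
python3 - <<'E'
from blanks import *
look('1'); st()
delta([.568,.418,.15],np.radians(97.7)); 
E
```

```text
t: 5.22
tool_pos: [0.413, 0.2007, 0.0227]
orientation: [0.999, 0.052, 0.001, -0.0]
wrist_force: [0.3, 0.7, 1.7]
width: 0.0355
grasp_force: 41.5
t: 5.98
tool_pos: [0.4104, 0.1997, 0.1418]
orientation: [0.999, 0.052, -0.001, 0.0]
wrist_force: [1.0, 0.7, -0.3]
width: 0.0855
grasp_force: 0.0
scene
[186. 245.]
blank 330 c [568.  417.8] size [39.6 91.9] long axis deg 7.59 z [31.7 37.7 39.7]
[280. 246.]
blank 106 c [411.7 218.5] size [15.7 70.3] long axis deg 18.76 z [31.  38.  44.7]
[235. 256.]
blank 361 c [449.7 338. ] size [37.2 92.9] long axis deg 169.79 z [31.7 37.8 39.4]
top
[194. 218.]
blank 187 c [568.1 415. ] size [34.7 90.3] long axis deg 7.04 z [32.5 38.4 43.7]
[216. 245.]
blank 215 c [447.5 335.4] size [37.1 89.8] long axis deg 171.36 z [32.5 38.  42.5]
{'t': 6.075, 'tool_pos': [0.4161, 0.2019, 0.1471], 'orientation': [0.9986, 0.0524, 0.0058, -0.0018], 'wrist_force': [0.1386, 1.5284, -0.2869], 'width': 0.0854, 'grasp_force': 0.0, 'joint_pos': [0.3576, 0.0927, 2.0838, 0.0, 0.9529, 1.8235]}
tool xyz [ 0.1737 -0.199  -0.0002]
yaw err world 0.0295 -> dr z tool -0.0295
```

View pics/scene1.png

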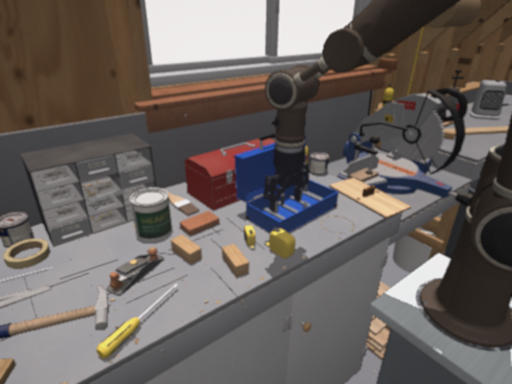

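The scene view shows the tape standing on the bench at (281,243), with both blanks where they were. I'll check how close the plane is to blank 1.

```bash
python3 - <<'E'
from case import *
for n in('scene1','top1'):
    d=np.load(n+'.npz');C=cloud(n[:-1],d['d']); X,Y,z=C[...,0],C[...,1],C[...,2]
    for a in np.arange(.5,.66,.02):
        k=(abs(X-a)<.01)&(Y>.442)&(Y<.6)&(z>.02)
        if k.sum(): print(n,'%.2f'%a,k.sum(),np.nanmin(Y[k]),'zmax',np.nanmax(z[k]))
E
```

```text
scene1 0.54 56 0.5627302303770051 zmax 0.04487605994891519
scene1 0.56 251 0.5122669973791274 zmax 0.04570517794593387
scene1 0.58 111 0.4947667502195637 zmax 0.044161137259436156
scene1 0.60 90 0.44218160902903314 zmax 0.04006679366345711
scene1 0.62 15 0.5195074069726936 zmax 0.02607969942294841
top1 0.54 37 0.5505658520616511 zmax 0.047549671188791054
top1 0.56 101 0.5063692662310523 zmax 0.050677227835308036
top1 0.58 79 0.4901456913679021 zmax 0.04443342307229803
top1 0.60 50 0.48464622895901577 zmax 0.039315893357816156
top1 0.62 4 0.49391838093971174 zmax 0.03082890971823038
```

```bash
python3 -m inch '[{"xyz":[0.0344,-0.0394,0],"dr":[0,0,0]},{"xyz":[0.0344,-0.0394,0],"dr":[0,0,0]},{"xyz":[0.0344,-0.0394,0],"dr":[0,0,0]},{"xyz":[0.0344,-0.0394,0],"dr":[0,0,0]},{"xyz":[0.0344,-0.0394,0],"dr":[0,0,-0.022]},{"xyz":[0,0,0.04],"dr":[0,0,0]}]' 0.06
python3 -c "
from h import *
st();delta([.566,.4165,.011],np.radians(97.3))"
```

```text
t: 6.82
tool_pos: [0.5673, 0.4196, 0.105]
orientation: [0.998, 0.064, 0.006, -0.003]
wrist_force: [-0.4, -0.2, -0.4]
width: 0.0603
grasp_force: 0.0
{'t': 6.825, 'tool_pos': [0.5673, 0.4196, 0.105], 'orientation': [0.9979, 0.0644, 0.0055, -0.0033], 'wrist_force': [-0.3768, -0.1989, -0.3672], 'width': 0.0603, 'grasp_force': 0.0, 'joint_pos': [0.5749, 0.5777, 1.5189, 0.0005, 1.0321, 2.0166]}
tool xyz [-0.0027  0.0034  0.0939]
yaw err world -0.0015 -> dr z tool 0.0015
```

```bash
python3 -m inch '[{"xyz":[-0.001,0.0025,0.04],"dr":[0,0,0]},{"xyz":[0,0,0.04],"dr":[0,0,0]},{"xyz":[0,0,0.013],"dr":[0,0,0]},{"xyz":[0,0,0],"dr":[0,0,0]}]'
python3 -m inch '[{"xyz":[0,0,0],"dr":[0,0,0]},{"xyz":[0,0,0],"dr":[0,0,0]},{"xyz":[0,0,0],"dr":[0,0,0]},{"xyz":[0,0,0],"dr":[0,0,0]}]' 0.02 50
python3 -m inch '[{"xyz":[0,0,-0.03],"dr":[0,0,0]},{"xyz":[0,0,-0.05],"dr":[0,0,0]},{"xyz":[0,0,-0.05],"dr":[0,0,0]},{"xyz":[0,0,0],"dr":[0,0,0]}]'
python3 -c "
from h import *
st();delta(case(-.0,.036,.14),CY+np.pi/2)"
```

```text
t: 7.32
tool_pos: [0.5604, 0.4109, 0.0071]
orientation: [0.998, 0.063, -0.001, 0.001]
wrist_force: [0.0, 0.4, -0.3]
width: 0.0599
grasp_force: 0.0
t: 7.82
tool_pos: [0.5631, 0.4126, 0.0112]
orientation: [0.998, 0.063, 0.002, -0.001]
wrist_force: [-0.4, 1.0, 5.9]
width: 0.0377
grasp_force: 51.8
t: 8.32
tool_pos: [0.5648, 0.4137, 0.1452]
orientation: [0.998, 0.063, 0.005, -0.003]
wrist_force: [0.2, 0.3, 0.2]
width: 0.0371
grasp_force: 51.1
{'t': 8.325, 'tool_pos': [0.5648, 0.4137, 0.1452], 'orientation': [0.998, 0.0634, 0.0051, -0.0028], 'wrist_force': [0.1918, 0.305, 0.2335], 'width': 0.0371, 'grasp_force': 51.0815, 'joint_pos': [0.57, 0.5242, 1.5124, -0.0001, 1.0934, 2.0141]}
tool xyz [-0.0545  0.3484  0.0029]
yaw err world -0.0457 -> dr z tool 0.0457
```

```bash
python3 -m inch '[{"xyz":[-0.0078,0.0498,0],"dr":[0,0,0]},{"xyz":[-0.0078,0.0498,0],"dr":[0,0,0]},{"xyz":[-0.0078,0.0498,0],"dr":[0,0,0]},{"xyz":[-0.0078,0.0498,0],"dr":[0,0,0]},{"xyz":[-0.0078,0.0498,0],"dr":[0,0,0]},{"xyz":[-0.0078,0.0498,0],"dr":[0,0,0]},{"xyz":[-0.0077,0.0496,0],"dr":[0,0,0]},{"xyz":[0,0,0],"dr":[0,0,0.0457]}]'
python3 -m inch '[{"xyz":[0,0,0.03],"dr":[0,0,0]},{"xyz":[0,0,0.03],"dr":[0,0,0]},{"xyz":[0,0,0],"dr":[0,0,0]},{"xyz":[0,0,0],"dr":[0,0,0]}]'
python3 -c "
from h import *
st();delta(case(-.0,.036,.018),CY+np.pi/2)"
```

```text
t: 9.32
tool_pos: [0.5494, 0.0554, 0.1369]
orientation: [0.999, 0.038, -0.002, 0.0]
wrist_force: [0.4, 0.4, -0.6]
width: 0.0368
grasp_force: 51.1
t: 9.82
tool_pos: [0.5511, 0.059, 0.0786]
orientation: [0.999, 0.041, -0.0, 0.0]
wrist_force: [0.0, -0.2, -0.7]
width: 0.0371
grasp_force: 51.0
{'t': 9.825, 'tool_pos': [0.5511, 0.059, 0.0786], 'orientation': [0.9992, 0.0406, -0.0003, 0.0], 'wrist_force': [0.0182, -0.2328, -0.6958], 'width': 0.0371, 'grasp_force': 51.0454, 'joint_pos': [0.0281, 0.3701, 1.9024, -0.0, 0.8696, 1.5177]}
tool xyz [ 0.0039 -0.0019  0.0606]
yaw err world -0.0001 -> dr z tool 0.0001
```

```bash
python3 -m inch '[{"xyz":[0.004,-0.002,0.02],"dr":[0,0,0]},{"xyz":[0,0,0.02],"dr":[0,0,0]},{"xyz":[0,0,0.012],"dr":[0,0,0]},{"xyz":[0,0,0.005],"dr":[0,0,0]},{"xyz":[0,0,0.003],"dr":[0,0,0]},{"xyz":[0,0,0],"dr":[0,0,0]}]'
python3 -c "
from h import *
st()"
```

```text
t: 10.58
tool_pos: [0.5553, 0.0613, 0.0187]
orientation: [0.999, 0.041, 0.0, -0.0]
wrist_force: [-0.5, -0.0, -0.3]
width: 0.0371
grasp_force: 51.1
{'t': 10.575, 'tool_pos': [0.5553, 0.0613, 0.0187], 'orientation': [0.9992, 0.0405, 0.0002, -0.0], 'wrist_force': [-0.4894, -0.0293, -0.3403], 'width': 0.0371, 'grasp_force': 51.0565, 'joint_pos': [0.032, 0.4757, 1.9057, 0.0, 0.7599, 1.5217]}
```

Lower 2 mm, release, rise, go to blank 2.

```bash
python3 -m inch '[{"xyz":[0,0,0.0015],"dr":[0,0,0]},{"xyz":[0,0,0],"dr":[0,0,0]}]'
python3 -m inch '[{"xyz":[0,0,0],"dr":[0,0,0]},{"xyz":[0,0,0],"dr":[0,0,0]},{"xyz":[0,0,-0.02],"dr":[0,0,0]},{"xyz":[0,0,-0.05],"dr":[0,0,0]},{"xyz":[0,0,-0.06],"dr":[0,0,0]},{"xyz":[0,0,0],"dr":[0,0,0]}]' 0.052
python3 - <<'E'
from blanks import *
look('2'); st()
delta([.4485,.3367,.145],np.radians(80.5))
E
```

```text
t: 10.82
tool_pos: [0.5555, 0.0613, 0.0174]
orientation: [0.999, 0.041, 0.0, 0.0]
wrist_force: [0.3, -0.2, -1.4]
width: 0.0373
grasp_force: 51.1
t: 11.58
tool_pos: [0.5607, 0.0615, 0.155]
orientation: [0.999, 0.041, 0.007, 0.0]
wrist_force: [-0.5, -0.2, 0.0]
width: 0.0522
grasp_force: 0.0
scene
[280. 245.]
blank 99 c [412.8 217.6] size [15.  72.2] long axis deg 16.74 z [30.7 37.6 45.7]
[235. 256.]
blank 361 c [448.9 337.5] size [38.5 94.4] long axis deg 170.33 z [31.9 37.7 39.6]
top
[216. 245.]
blank 215 c [447.  335.2] size [37.  89.6] long axis deg 171.33 z [34.  38.4 43.3]
{'t': 11.675, 'tool_pos': [0.556, 0.0614, 0.1492], 'orientation': [0.9992, 0.0406, 0.0017, 0.0], 'wrist_force': [-0.1498, -0.19, -0.4216], 'width': 0.0521, 'grasp_force': 0.0, 'joint_pos': [0.0321, 0.2747, 1.8585, 0.0, 1.0049, 1.5217]}
tool xyz [-0.0848 -0.2832  0.0039]
yaw err world -0.2470 -> dr z tool 0.2470
```

```bash
python3 -m inch '[{"xyz":[-0.0142,-0.0472,0],"dr":[0,0,0]},{"xyz":[-0.0142,-0.0472,0],"dr":[0,0,0]},{"xyz":[-0.0142,-0.0472,0],"dr":[0,0,0]},{"xyz":[-0.0142,-0.0472,0],"dr":[0,0,0]},{"xyz":[-0.0142,-0.0472,0],"dr":[0,0,0]},{"xyz":[-0.0142,-0.0472,0],"dr":[0,0,0]},{"xyz":[0,0,0],"dr":[0,0,0.121]},{"xyz":[0,0,0],"dr":[0,0,0.121]}]' 0.06
python3 -m inch '[{"xyz":[0,0,0.03],"dr":[0,0,0]},{"xyz":[0,0,0.03],"dr":[0,0,0]},{"xyz":[0,0,0],"dr":[0,0,0]}]'
python3 -c "
from h import *
st();delta([.4482,.3365,.011],np.radians(80.8))"
```

```text
t: 12.68
tool_pos: [0.4451, 0.3365, 0.1449]
orientation: [0.997, -0.081, -0.002, 0.001]
wrist_force: [0.5, -0.6, 0.1]
width: 0.0598
grasp_force: 0.0
t: 13.05
tool_pos: [0.4434, 0.3342, 0.0829]
orientation: [0.997, -0.08, -0.004, 0.003]
wrist_force: [0.7, -0.3, -0.2]
width: 0.0598
grasp_force: 0.0
{'t': 13.05, 'tool_pos': [0.4434, 0.3342, 0.0829], 'orientation': [0.9968, -0.0804, -0.0041, 0.0031], 'wrist_force': [0.6823, -0.3175, -0.1622], 'width': 0.0598, 'grasp_force': 0.0, 'joint_pos': [0.5675, 0.37, 1.8913, -0.0, 0.8906, 2.2992]}
tool xyz [ 0.0049 -0.0035  0.0718]
yaw err world 0.0003 -> dr z tool -0.0003
```

```bash
python3 -m inch '[{"xyz":[0.003,-0.001,0.04],"dr":[0,0,0]},{"xyz":[0,0,0.03],"dr":[0,0,0]},{"xyz":[0,0,0.004],"dr":[0,0,0]},{"xyz":[0,0,0],"dr":[0,0,0]}]'
python3 -m inch '[{"xyz":[0,0,0],"dr":[0,0,0]},{"xyz":[0,0,0],"dr":[0,0,0]},{"xyz":[0,0,0],"dr":[0,0,0]},{"xyz":[0,0,0],"dr":[0,0,0]}]' 0.02 50
python3 -m inch '[{"xyz":[0,0,-0.03],"dr":[0,0,0]},{"xyz":[0,0,-0.05],"dr":[0,0,0]},{"xyz":[0,0,-0.05],"dr":[0,0,0]},{"xyz":[0,0,0],"dr":[0,0,0]}]'
python3 -c "
from h import *
st();delta(case(-.0,-.036,.14),CY+np.pi/2)"
```

```text
t: 13.55
tool_pos: [0.4508, 0.3374, 0.0138]
orientation: [0.997, -0.08, 0.0, -0.0]
wrist_force: [0.0, 0.4, 0.0]
width: 0.06
grasp_force: 0.0
t: 14.05
tool_pos: [0.4519, 0.3382, 0.015]
orientation: [0.997, -0.08, 0.001, -0.001]
wrist_force: [-0.4, -0.4, 6.8]
width: 0.0371
grasp_force: 51.2
t: 14.55
tool_pos: [0.4538, 0.3394, 0.1484]
orientation: [0.997, -0.08, 0.004, -0.003]
wrist_force: [-0.1, 1.5, -0.8]
width: 0.037
grasp_force: 50.3
{'t': 14.55, 'tool_pos': [0.4538, 0.3394, 0.1484], 'orientation': [0.9968, -0.0803, 0.0044, -0.0033], 'wrist_force': [-0.1121, 1.463, -0.8155], 'width': 0.037, 'grasp_force': 50.3218, 'joint_pos': [0.5653, 0.2846, 1.8474, 0.0, 0.9987, 2.2969]}
tool xyz [0.1615 0.3284 0.0074]
yaw err world 0.2420 -> dr z tool -0.2420
```

```bash
python3 -m inch '[{"xyz":[0.0202,0.041,0],"dr":[0,0,0]},{"xyz":[0.0202,0.041,0],"dr":[0,0,0]},{"xyz":[0.0202,0.041,0],"dr":[0,0,0]},{"xyz":[0.0202,0.041,0],"dr":[0,0,0]},{"xyz":[0.0202,0.041,0],"dr":[0,0,0]},{"xyz":[0.0202,0.041,0],"dr":[0,0,0]},{"xyz":[0.0202,0.041,0],"dr":[0,0,0]},{"xyz":[0.0202,0.041,0],"dr":[0,0,0]}]'
python3 -m inch '[{"xyz":[0,0,0],"dr":[0,0,-0.121]},{"xyz":[0,0,0],"dr":[0,0,-0.121]},{"xyz":[0,0,0.03],"dr":[0,0,0]},{"xyz":[0,0,0.03],"dr":[0,0,0]},{"xyz":[0,0,0],"dr":[0,0,0]},{"xyz":[0,0,0],"dr":[0,0,0]}]'
python3 -c "
from h import *
st();delta(case(-.0,-.036,.0215),CY+np.pi/2)"
```

```text
t: 15.55
tool_pos: [0.5563, -0.0138, 0.1416]
orientation: [0.997, -0.08, -0.001, -0.0]
wrist_force: [0.3, 0.8, -0.5]
width: 0.0369
grasp_force: 50.3
t: 16.3
tool_pos: [0.5573, -0.0125, 0.0831]
orientation: [0.999, 0.041, -0.0, -0.0]
wrist_force: [0.5, 0.6, -0.4]
width: 0.0373
grasp_force: 50.4
{'t': 16.3, 'tool_pos': [0.5573, -0.0125, 0.0831], 'orientation': [0.9992, 0.0405, -0.0002, -0.0], 'wrist_force': [0.4811, 0.5803, -0.4458], 'width': 0.0373, 'grasp_force': 50.389, 'joint_pos': [-0.1005, 0.368, 1.8935, 0.0, 0.8805, 1.3892]}
tool xyz [ 0.0036 -0.0016  0.0616]
yaw err world 0.0001 -> dr z tool -0.0001
```

```bash
python3 -m inch '[{"xyz":[0.0035,-0.0015,0.02],"dr":[0,0,0]},{"xyz":[0,0,0.02],"dr":[0,0,0]},{"xyz":[0,0,0.012],"dr":[0,0,0]},{"xyz":[0,0,0.006],"dr":[0,0,0]},{"xyz":[0,0,0.0035],"dr":[0,0,0]},{"xyz":[0,0,0],"dr":[0,0,0]},{"xyz":[0,0,0],"dr":[0,0,0]}]'
python3 -m inch '[{"xyz":[0,0,0.0015],"dr":[0,0,0]},{"xyz":[0,0,0],"dr":[0,0,0]}]'
python3 -m inch '[{"xyz":[0,0,0],"dr":[0,0,0]},{"xyz":[0,0,0],"dr":[0,0,0]},{"xyz":[0,0,-0.02],"dr":[0,0,0]},{"xyz":[0,0,-0.05],"dr":[0,0,0]},{"xyz":[0,0,-0.05],"dr":[0,0,0]},{"xyz":[0,0,-0.05],"dr":[0,0,0]}]' 0.052
python3 -m inch '[{"xyz":[-0.02,0.06,0],"dr":[0,0,0]},{"xyz":[-0.02,0.06,0],"dr":[0,0,0]},{"xyz":[-0.02,0.06,0],"dr":[0,0,0]},{"xyz":[0,0.04,0],"dr":[0,0,0]},{"xyz":[0,0,0],"dr":[0,0,0]}]' 
python3 - <<'E'
from case import *
st()
for n in('scene','top'): snap(n,n+'3')
a=cv2.imread('pics/top3.png')[150:270,180:400]; b=cv2.imread('pics/scene3.png')[135:285,160:420]
c=np.zeros((780,600,3),np.uint8); A=cv2.resize(a,(600,327)); B=cv2.resize(b,(470,271)); c=np.zeros((600,600,3),np.uint8); c[:327]=A; c[328:599,:470]=B; cv2.imwrite('pics/crop3.png',c)
E
```

```text
t: 17.18
tool_pos: [0.5612, -0.0108, 0.022]
orientation: [0.999, 0.041, 0.001, 0.0]
wrist_force: [-0.3, -0.3, -0.1]
width: 0.0368
grasp_force: 50.4
t: 17.42
tool_pos: [0.5613, -0.0108, 0.021]
orientation: [0.999, 0.041, 0.0, 0.0]
wrist_force: [-2.0, -0.0, 4.9]
width: 0.0374
grasp_force: 50.9
t: 18.18
tool_pos: [0.5608, -0.0107, 0.193]
orientation: [0.999, 0.041, 0.001, 0.0]
wrist_force: [0.8, 0.2, 0.4]
width: 0.0523
grasp_force: 0.0
t: 18.8
tool_pos: [0.5195, -0.2358, 0.1917]
orientation: [0.999, 0.038, 0.001, 0.001]
wrist_force: [-0.2, 0.4, 0.2]
width: 0.0519
grasp_force: 0.0
{'t': 18.8, 'tool_pos': [0.5195, -0.2358, 0.1917], 'orientation': [0.9993, 0.0384, 0.0012, 0.0009], 'wrist_force': [-0.2249, 0.3512, 0.1722], 'width': 0.0519, 'grasp_force': 0.0, 'joint_pos': [-0.5021, 0.2437, 1.8015, -0.0004, 1.0934, 0.992]}
```

View pics/crop3.png

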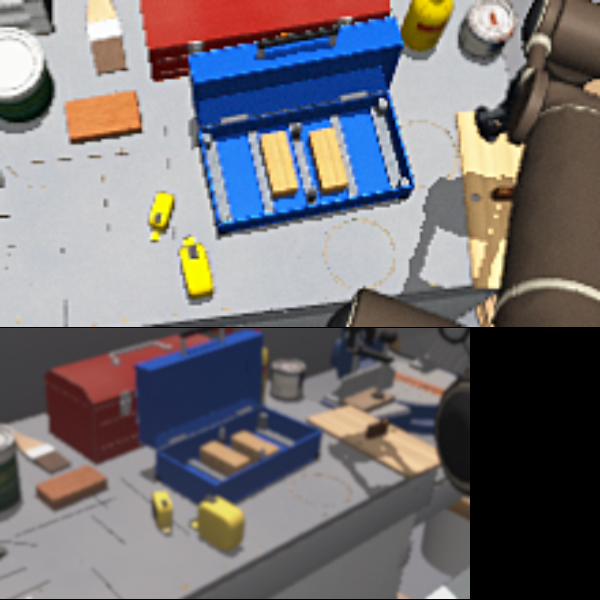

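Both blanks lie flat in bays 2 and 3, at about (278,162) and (327,160) in the upper crop, and the tape stands on the bench at (196,270). Next I'll measure the pins and the plate.

```bash
python3 - <<'E'
from case import *
for n in('top','scene'):
    d=np.load(n+'3.npz');C=cloud(n,d['d']).reshape(-1,3); c,s=np.cos(CY),np.sin(CY)
    q=(C[:,:2]-CC)@np.array([[c,-s],[s,c]]); z=C[:,2]
    for sx in(-.05,.05):
        k=(abs(q[:,0]-sx)<.014)&(abs(q[:,1])<.012)&(z>.05)&(z<.075); print(n,'pin',sx,k.sum(),np.round(np.median(q[k],0)*1000,1) if k.any() else '', np.round(np.nanmax(z[k])*1000) if k.any() else '')
    for nm,a,b in(('front',0,0),):
        k=(z>.054)&(z<.068)&(abs(q[:,1])<.12)&(abs(q[:,0]+.073)<.015); f=np.polyfit(q[k,1],q[k,0],1); print('front wall',np.round(f*[180/np.pi,1000],2),np.round(np.median(q[k,0])*1000,1))
    for sy in(-.143,.143):
        k=(z>.054)&(z<.068)&(abs(q[:,0])<.06)&(abs(q[:,1]-sy)<.013); f=np.polyfit(q[k,0],q[k,1],1); print('side',sy,np.round(f*[-180/np.pi,1000],2),np.round(np.median(q[k,1])*1000,1))
    d=np.load(n+'0.npz');C=cloud(n,d['d']); h=cv2.cvtColor(d['p'],cv2.COLOR_RGB2HSV); H,S,V=[h[...,i].astype(int) for i in range(3)]
    X,Y,z=C[...,0],C[...,1],C[...,2]; m=(X>.32)&(X<.63)&(Y<-.18)&(Y>-.37)
    w=(H>8)&(H<28)&(S>60)&(V>120)&m&(z<.017)
    w=cv2.morphologyEx(w.astype(np.uint8),cv2.MORPH_OPEN,np.ones((3,3)))
    ct=max(cv2.findContours(w,0,cv2.CHAIN_APPROX_NONE)[0],key=cv2.contourArea); r=np.zeros(w.shape,np.uint8); cv2.drawContours(r,[ct],-1,1,-1); v,u=np.where(r>0)
    rect(onz(n,np.c_[u,v],.008),'plate'); P=onz(n,np.c_[u,v],.008); print('mean',P.mean(0)[:2])
    b=m&(z>.03)&(z<.05)&(X>.42)&(X<.53)&(Y>-.32)&(Y<-.22); rect(C[b],'bar'); print(np.nanmean(C[b],0))
E
```

```text
top pin -0.05 7 [-51.7  -0.4] 68.0
top pin 0.05 7 [46.9 -1.8] 67.0
front wall [  0.29 -73.67] -74.0
side -0.143 [ 7.0000e-02 -1.4446e+02] -144.6
side 0.143 [7.0000e-02 1.4181e+02] 141.8
plate 1932 c [ 474.4 -276.2] size [134.7 273.2] long axis deg 174.41 z [8. 8. 8.]
mean [ 0.47138343 -0.27465862]
bar 48 c [ 472.4 -272.9] size [11.8 53.7] long axis deg 81.70 z [30.9 39.8 43.6]
[ 0.47238579 -0.27200682  0.03890181]
scene pin -0.05 13 [-50.    1.8] 66.0
scene pin 0.05 14 [48.3  1.1] 67.0
front wall [  0.25 -72.19] -72.3
side -0.143 [   0.31 -141.71] -141.8
side 0.143 [1.0000e-01 1.4376e+02] 143.7
plate 1207 c [ 476.4 -269.4] size [135.6 277.1] long axis deg 174.42 z [8. 8. 8.]
mean [ 0.462364   -0.26553108]
bar 49 c [ 475.1 -272.6] size [13.1 57.9] long axis deg 85.63 z [31.  37.3 41.6]
[ 0.47413083 -0.26778221  0.03662944]
```

```bash
sed -i 's/radians(4.65)/radians(4.5)/' h.py; python3 -m inch '[{"xyz":[0,0,0],"dr":[0,0,-0.174]},{"xyz":[0,0,0],"dr":[0,0,-0.174]},{"xyz":[0,0,0],"dr":[0,0,-0.174]},{"xyz":[0,0,0],"dr":[0,0,-0.174]},{"xyz":[0,0,0],"dr":[0,0,-0.174]},{"xyz":[0,0,0],"dr":[0,0,-0.174]},{"xyz":[0,0,0],"dr":[0,0,-0.174]},{"xyz":[0,0,0],"dr":[0,0,-0.174]}]' 0.06
python3 -m inch '[{"xyz":[0,0,0.05],"dr":[0,0,0]},{"xyz":[0,0,0.05],"dr":[0,0,0]},{"xyz":[0,0,0],"dr":[0,0,0]},{"xyz":[0,0,0],"dr":[0,0,0]}]'
python3 -c "
from h import *
st();delta([.4745,-.2728,.013],np.radians(174.4))"
```

```text
t: 19.9
tool_pos: [0.5194, -0.2306, 0.1904]
orientation: [0.738, 0.675, 0.0, -0.0]
wrist_force: [-0.5, -0.2, 0.1]
width: 0.06
grasp_force: 0.0
t: 20.4
tool_pos: [0.5205, -0.2322, 0.0917]
orientation: [0.74, 0.672, 0.0, 0.001]
wrist_force: [0.3, 0.9, 0.0]
width: 0.0601
grasp_force: 0.0
{'t': 20.4, 'tool_pos': [0.5205, -0.2322, 0.0917], 'orientation': [0.7404, 0.6722, 0.0004, 0.0009], 'wrist_force': [0.2812, 0.9384, 0.033], 'width': 0.0601, 'grasp_force': 0.0, 'joint_pos': [-0.4962, 0.3744, 1.8621, 0.0002, 0.9031, -0.3999]}
tool xyz [-0.0447 -0.042   0.0786]
yaw err world -0.0013 -> dr z tool 0.0013
```

```bash
python3 -m inch '[{"xyz":[-0.0447,-0.042,0],"dr":[0,0,0.0013]},{"xyz":[0,0,0],"dr":[0,0,0]},{"xyz":[0,0,0.03],"dr":[0,0,0]},{"xyz":[0,0,0.03],"dr":[0,0,0]},{"xyz":[0,0,0.013],"dr":[0,0,0]},{"xyz":[0,0,0],"dr":[0,0,0]}]'
python3 -c "
from h import *
st();delta([.4745,-.2728,.013],np.radians(174.4))"
```

```text
t: 21.15
tool_pos: [0.4738, -0.2729, 0.0175]
orientation: [0.741, 0.671, 0.0, 0.0]
wrist_force: [0.7, -0.1, 0.2]
width: 0.0596
grasp_force: 0.0
{'t': 21.15, 'tool_pos': [0.4738, -0.2729, 0.0175], 'orientation': [0.7411, 0.6714, 0.0001, 0.0002], 'wrist_force': [0.7433, -0.1249, 0.1701], 'width': 0.0596, 'grasp_force': 0.0, 'joint_pos': [-0.6023, 0.4605, 1.9343, 0.0002, 0.7464, -0.5039]}
tool xyz [0.0002 0.0007 0.0045]
yaw err world 0.0008 -> dr z tool -0.0008
```

```bash
python3 -m inch '[{"xyz":[0,0,0.002],"dr":[0,0,0]},{"xyz":[0,0,0],"dr":[0,0,0]},{"xyz":[0,0,0],"dr":[0,0,0]},{"xyz":[0,0,0],"dr":[0,0,0]},{"xyz":[0,0,0],"dr":[0,0,0]},{"xyz":[0,0,0],"dr":[0,0,0]},{"xyz":[0,0,0],"dr":[0,0,0]}]' 0.0 80
python3 -m inch '[{"xyz":[0,0,-0.02],"dr":[0,0,0]},{"xyz":[0,0,-0.03],"dr":[0,0,0]},{"xyz":[0,0,-0.04],"dr":[0,0,0]},{"xyz":[0,0,-0.03],"dr":[0,0,0]},{"xyz":[0,0,0],"dr":[0,0,0]}]'
python3 - <<'E'
from h import *
st();delta(case(0,0,.13),CY+np.pi/2); print(case(0,0))
E
```

```text
t: 22.02
tool_pos: [0.4745, -0.2738, 0.0164]
orientation: [0.741, 0.671, 0.0, 0.001]
wrist_force: [1.3, 0.3, 5.4]
width: 0.0125
grasp_force: 79.8
t: 22.65
tool_pos: [0.4744, -0.2741, 0.1371]
orientation: [0.741, 0.671, 0.001, 0.002]
wrist_force: [0.4, 0.1, -3.0]
width: 0.0125
grasp_force: 78.8
{'t': 22.65, 'tool_pos': [0.4744, -0.2741, 0.1371], 'orientation': [0.7412, 0.6712, 0.0005, 0.0024], 'wrist_force': [0.4289, 0.0917, -2.9894], 'width': 0.0125, 'grasp_force': 78.7697, 'joint_pos': [-0.6033, 0.2698, 1.8938, -0.0002, 0.973, -0.5042]}
tool xyz [0.3062 0.0533 0.0065]
yaw err world -1.3932 -> dr z tool 1.3932
[0.5578 0.0253 0.    ]
```

```bash
python3 -m inch '[{"xyz":[0,0,0],"dr":[0,0,0.1742]},{"xyz":[0,0,0],"dr":[0,0,0.1742]},{"xyz":[0,0,0],"dr":[0,0,0.1742]},{"xyz":[0,0,0],"dr":[0,0,0.1742]},{"xyz":[0,0,0],"dr":[0,0,0.1742]},{"xyz":[0,0,0],"dr":[0,0,0.1742]},{"xyz":[0,0,0],"dr":[0,0,0.1742]},{"xyz":[0,0,0],"dr":[0,0,0.1738]}]'
python3 -c "
from h import *
st();delta(case(-.03,0,.137),CY+np.pi/2)"
```

```text
t: 23.65
tool_pos: [0.4712, -0.2718, 0.1321]
orientation: [0.999, 0.036, -0.002, -0.002]
wrist_force: [-0.0, -0.8, -2.7]
width: 0.0123
grasp_force: 78.7
{'t': 23.65, 'tool_pos': [0.4712, -0.2718, 0.1321], 'orientation': [0.9993, 0.0364, -0.0021, -0.0015], 'wrist_force': [-0.044, -0.7643, -2.6514], 'width': 0.0123, 'grasp_force': 78.6581, 'joint_pos': [-0.6033, 0.2754, 1.8985, -0.0001, 0.9729, 0.8947]}
tool xyz [ 0.078  -0.2899 -0.0043]
yaw err world 0.0057 -> dr z tool -0.0057
```

```bash
python3 -m inch '[{"xyz":[0.011,-0.0414,0],"dr":[0,0,0]},{"xyz":[0.011,-0.0414,0],"dr":[0,0,0]},{"xyz":[0.011,-0.0414,0],"dr":[0,0,0]},{"xyz":[0.011,-0.0414,0],"dr":[0,0,0]},{"xyz":[0.011,-0.0414,0],"dr":[0,0,0]},{"xyz":[0.011,-0.0414,0],"dr":[0,0,0]},{"xyz":[0.011,-0.0414,0],"dr":[0,0,0]},{"xyz":[0,0,0],"dr":[0,0,0]}]'
python3 - <<'E'
from case import *
st();delta(case(0,0,.137),CY+np.pi/2)
for n in('scene','top'):
    p,dep=snap(n,n+'4'); C=cloud(n,dep); h=cv2.cvtColor(p,cv2.COLOR_RGB2HSV); H,S,V=[h[...,i].astype(int) for i in range(3)]
    z=C[...,2];X,Y=C[...,0],C[...,1]
    zz=z[(H>8)&(H<28)&(S>60)&(X>.44)&(X<.63)&(abs(Y-.02)<.16)&(z>.09)&(z<.16)]; z0=np.median(zz); print('plate top z',z0, np.percentile(zz,[5,95]))
    w=((H>8)&(H<28)&(S>60)&(X>.42)&(X<.65)&(abs(Y-.02)<.19)&(z>.1)&(z<.15)).astype(np.uint8)
    v,u=np.where(w>0); rect(onz(n,np.c_[u,v],.128),'plate')
    for sgn,a in(('y-',0),):
        pass
    k=w>0; A=np.c_[X[k],Y[k],np.ones(k.sum())]; print('plane slope',np.linalg.lstsq(A,z[k],rcond=None)[0][:2])
a=cv2.imread('pics/top4.png')[150:250,230:350]; b=cv2.imread('pics/scene4.png')[130:250,220:360]
c=np.zeros((600,800,3),np.uint8); c[:330,:396]=cv2.resize(a,(396,330)); c[:340,398:794]=cv2.resize(b,(396,340)); cv2.imwrite('pics/crop4.png',c[:345])
E
```

```text
t: 24.65
tool_pos: [0.5254, 0.0245, 0.1326]
orientation: [0.999, 0.041, -0.002, -0.0]
wrist_force: [0.1, 0.5, -2.4]
width: 0.0125
grasp_force: 79.0
{'t': 24.65, 'tool_pos': [0.5254, 0.0245, 0.1326], 'orientation': [0.9991, 0.0413, -0.0021, -0.0004], 'wrist_force': [0.1223, 0.535, -2.4491], 'width': 0.0125, 'grasp_force': 78.968, 'joint_pos': [-0.0366, 0.2422, 1.9405, 0.0007, 0.9632, 1.4512]}
tool xyz [ 0.0323  0.0018 -0.0046]
yaw err world -0.0041 -> dr z tool 0.0041
plate top z 0.1239388695222487 [0.12137202 0.12765328]
plate 1609 c [514.1  35.9] size [139.  278.3] long axis deg 94.74 z [128. 128. 128.]
plane slope [ 0.0027039 -0.001794 ]
plate top z 0.12522949352096013 [0.11991839 0.13032615]
plate 1019 c [520.1  30.6] size [133.  256.5] long axis deg 94.52 z [128. 128. 128.]
plane slope [-0.00696247 -0.00206341]
```

View pics/crop4.png

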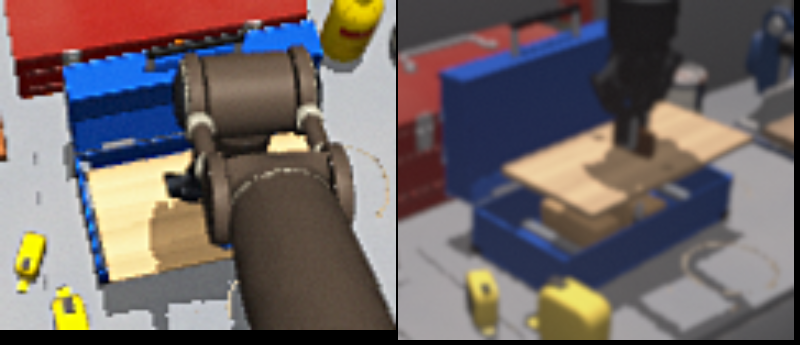

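The plate hangs level and is aligned with the case, which shows under it with both blanks visible. I'll measure the offset of the plate from the TCP in case axes.

```bash
python3 - <<'E'
from case import *
tcp=np.array([.5254,.0245])
for n in('scene','top'):
    d=np.load(n+'4.npz');p,dep=d['p'],d['d']; C=cloud(n,dep); h=cv2.cvtColor(p,cv2.COLOR_RGB2HSV); H,S,V=[h[...,i].astype(int) for i in range(3)]
    z=C[...,2];X,Y=C[...,0],C[...,1]
    k=(H>8)&(H<28)&(S>50)&(X>.42)&(X<.65)&(abs(Y-.02)<.19)&(abs(z-.1242)<(.0035 if n=='scene' else .006))
    rect(C[k],'plate')
    c,s=np.cos(CY),np.sin(CY); P=onz(n,np.c_[np.where(k)[::-1]],.1242)[:,:2]; q=(P-tcp)@np.array([[c,-s],[s,c]])*1000
    def edge(i,sg,name):
        j=1-i; out=[]
        for a in np.arange(-130 if j else -60,131 if j else 61,6):
            kk=abs(q[:,j]-a)<3
            if kk.sum()>5: out.append([a,(sg*q[kk,i]).max()*sg])
        o=np.array(out); f=np.polyfit(o[:,0],o[:,1],1); g=abs(o[:,1]-np.polyval(f,o[:,0]))<4; o=o[g]; f=np.polyfit(o[:,0],o[:,1],1); print(name,len(o),'at0 %.1f slope deg %.2f'%(f[1],np.degrees(f[0])))
    edge(0,-1,'front -66'); edge(0,1,'back 66'); edge(1,1,'left 136'); edge(1,-1,'right -136')
E
```

```text
plate 1493 c [524.   25.3] size [134.9 275.9] long axis deg 94.94 z [122.1 123.9 125.5]
front -66 43 at0 -68.5 slope deg -0.90
back 66 15 at0 54.5 slope deg 4.69
left 136 21 at0 139.8 slope deg -0.83
right -136 19 at0 -131.4 slope deg 1.30
plate 963 c [521.1  30.4] size [133.7 255.9] long axis deg 94.32 z [120.2 125.1 128.9]
front -66 3 at0 -64.0 slope deg -3.62
back 66 1 at0 29.9 slope deg 15.58
left 136 21 at0 132.8 slope deg -0.04
right -136 3 at0 11.3 slope deg -12.55<stdin>:14: RankWarning: Polyfit may be poorly conditioned
```

```bash
python3 -m inch '[{"xyz":[0.0161,0.0009,0],"dr":[0,0,0.002]},{"xyz":[0.0161,0.0009,0],"dr":[0,0,0.002]},{"xyz":[0,0,0.02],"dr":[0,0,0]},{"xyz":[0,0,0.02],"dr":[0,0,0]},{"xyz":[0,0,0],"dr":[0,0,0]},{"xyz":[0,0,0],"dr":[0,0,0]},{"xyz":[0,0,0],"dr":[0,0,0]}]'
python3 - <<'E'
from h import *
st();delta(case(0,0,.085),CY+np.pi/2)
E
```

```text
t: 25.62
tool_pos: [0.5606, 0.0222, 0.0962]
orientation: [0.999, 0.037, 0.001, 0.0]
wrist_force: [0.2, -0.6, -2.4]
width: 0.0124
grasp_force: 78.9
{'t': 25.625, 'tool_pos': [0.5606, 0.0222, 0.0962], 'orientation': [0.9993, 0.037, 0.0012, 0.0001], 'wrist_force': [0.1601, -0.5719, -2.421], 'width': 0.0124, 'grasp_force': 78.8849, 'joint_pos': [-0.038, 0.3526, 1.8819, -0.0, 0.9047, 1.4587]}
tool xyz [-0.0026 -0.0033  0.0112]
yaw err world 0.0045 -> dr z tool -0.0045
```

```bash
python3 -m inch '[{"xyz":[-0.0026,-0.0033,0.006],"dr":[0,0,-0.0045]},{"xyz":[0,0,0],"dr":[0,0,0]},{"xyz":[0,0,0],"dr":[0,0,0]},{"xyz":[0,0,0],"dr":[0,0,0]}]'
python3 - <<'E'
from case import *
st();delta(case(0,0,.0624),CY+np.pi/2)
a=[]
for n in('top','scene'):
    p,dep=snap(n,n+'5'); uv=proj(n,case(0,0,.09))[0].astype(int); a.append(cv2.resize(p[uv[1]-50:uv[1]+50,uv[0]-60:uv[0]+60,::-1],(396,330),interpolation=2))
cv2.imwrite('pics/crop5.png',np.hstack(a))
E
```

```text
t: 26.12
tool_pos: [0.5566, 0.0258, 0.0892]
orientation: [0.999, 0.04, 0.0, 0.0]
wrist_force: [-0.5, -0.2, -2.5]
width: 0.0121
grasp_force: 79.0
{'t': 26.125, 'tool_pos': [0.5566, 0.0258, 0.0892], 'orientation': [0.9992, 0.0396, 0.0002, 0.0], 'wrist_force': [-0.5498, -0.1824, -2.532], 'width': 0.0121, 'grasp_force': 78.9557, 'joint_pos': [-0.0319, 0.3579, 1.8922, -0.0, 0.8911, 1.4596]}
tool xyz [0.0011 0.0005 0.0268]
yaw err world -0.0008 -> dr z tool 0.0008
```

View pics/crop5.png

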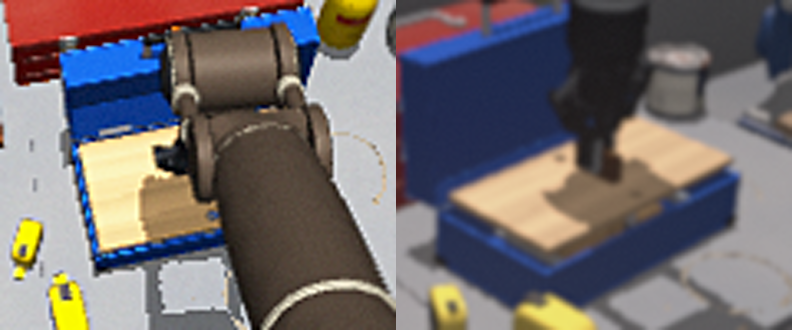

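The plate sits over the case just above the pins, with the front hole at (212,215) on the left and the back hole at (560,158) on the right. I'll lower it in small steps.

```bash
python3 -m inch '[{"xyz":[0.0011,0.0005,0.004],"dr":[0,0,0]},{"xyz":[0,0,0.003],"dr":[0,0,0]},{"xyz":[0,0,0.003],"dr":[0,0,0]},{"xyz":[0,0,0],"dr":[0,0,0]},{"xyz":[0,0,0],"dr":[0,0,0]}]'
python3 -m inch '[{"xyz":[0,0,0.003],"dr":[0,0,0]},{"xyz":[0,0,0],"dr":[0,0,0]},{"xyz":[0,0,0],"dr":[0,0,0]}]'
python3 -c "
from h import *
s=st(); print(s['wrist_torque']); delta(case(0,0,.0624),CY+np.pi/2)"
```

```text
t: 26.85
tool_pos: [0.5576, 0.0253, 0.079]
orientation: [0.999, 0.04, -0.0, -0.0]
wrist_force: [0.1, -1.0, -2.0]
width: 0.0122
grasp_force: 79.0
t: 27.22
tool_pos: [0.5583, 0.0252, 0.0763]
orientation: [0.999, 0.04, 0.001, 0.0]
wrist_force: [2.1, -0.3, -2.3]
width: 0.0127
grasp_force: 79.1
{'t': 27.225, 'tool_pos': [0.5583, 0.0252, 0.0763], 'orientation': [0.9992, 0.0396, 0.0007, 0.0001], 'wrist_force': [2.1204, -0.2699, -2.2734], 'width': 0.0127, 'grasp_force': 79.0553, 'joint_pos': [-0.0328, 0.38, 1.8938, -0.0002, 0.8663, 1.4589]}
[-0.09779151 -0.30365383  0.02841814]
tool xyz [-0.0005 -0.0002  0.0139]
yaw err world -0.0006 -> dr z tool 0.0006
```

```bash
python3 -m inch '[{"xyz":[0.0007,0,0.002],"dr":[0,0,0]},{"xyz":[0,0,0.001],"dr":[0,0,0]},{"xyz":[0,0,0],"dr":[0,0,0]}]'
python3 -m inch '[{"xyz":[0,0,0.003],"dr":[0,0,0]},{"xyz":[0,0,0],"dr":[0,0,0]},{"xyz":[0,0,0],"dr":[0,0,0]}]'
python3 -c "
from h import *
s=st(); print(s['wrist_torque']); delta(case(0,0,.0624),CY+np.pi/2)"
```

```text
t: 27.6
tool_pos: [0.559, 0.0252, 0.0733]
orientation: [0.999, 0.04, 0.001, 0.0]
wrist_force: [2.1, -0.9, -1.7]
width: 0.0126
grasp_force: 79.1
t: 27.98
tool_pos: [0.559, 0.0252, 0.0701]
orientation: [0.999, 0.04, 0.001, 0.0]
wrist_force: [4.3, -1.5, -3.2]
width: 0.0124
grasp_force: 79.0
{'t': 27.975, 'tool_pos': [0.559, 0.0252, 0.0701], 'orientation': [0.9992, 0.0396, 0.0008, 0.0001], 'wrist_force': [4.3184, -1.5354, -3.2233], 'width': 0.0124, 'grasp_force': 78.9667, 'joint_pos': [-0.0327, 0.3909, 1.8942, -0.0002, 0.8549, 1.4591]}
[-0.29961666 -0.82409129  0.00473085]
tool xyz [-0.0012 -0.0002  0.0077]
yaw err world -0.0006 -> dr z tool 0.0006
```

```bash
python3 -m inch '[{"xyz":[0.0013,0.0003,0],"dr":[0,0,0]},{"xyz":[0,0,0.002],"dr":[0,0,0]},{"xyz":[0,0,0.001],"dr":[0,0,0]},{"xyz":[0,0,0],"dr":[0,0,0]}]'
python3 -m inch '[{"xyz":[0,0,0.002],"dr":[0,0,0]},{"xyz":[0,0,0.001],"dr":[0,0,0]},{"xyz":[0,0,0],"dr":[0,0,0]}]'
python3 -c "
from h import *
s=st(); print(s['wrist_torque']); delta(case(0,0,.0624),CY+np.pi/2)"
```

```text
t: 28.48
tool_pos: [0.5592, 0.0252, 0.0668]
orientation: [0.999, 0.04, -0.0, -0.0]
wrist_force: [1.6, -0.7, -1.8]
width: 0.0125
grasp_force: 79.1
t: 28.85
tool_pos: [0.5592, 0.0252, 0.0637]
orientation: [0.999, 0.04, -0.0, -0.0]
wrist_force: [1.3, -0.6, -2.7]
width: 0.0124
grasp_force: 79.0
{'t': 28.85, 'tool_pos': [0.5592, 0.0252, 0.0637], 'orientation': [0.9992, 0.0395, -0.0004, -0.0001], 'wrist_force': [1.3352, -0.5909, -2.6976], 'width': 0.0124, 'grasp_force': 79.0431, 'joint_pos': [-0.0328, 0.4026, 1.8937, 0.0002, 0.8461, 1.4588]}
[-0.0659052  -0.24820667 -0.01200787]
tool xyz [-0.0014 -0.0002  0.0013]
yaw err world -0.0005 -> dr z tool 0.0005
```

```bash
python3 -m inch '[{"xyz":[0,0,0.001],"dr":[0,0,0]},{"xyz":[0,0,0.001],"dr":[0,0,0]},{"xyz":[0,0,0],"dr":[0,0,0]}]'
python3 -m inch '[{"xyz":[0,0,0.001],"dr":[0,0,0]},{"xyz":[0,0,0],"dr":[0,0,0]}]'
```

```text
t: 29.22
tool_pos: [0.5593, 0.0252, 0.0624]
orientation: [0.999, 0.04, -0.001, -0.0]
wrist_force: [-1.7, 0.3, 2.4]
width: 0.0123
grasp_force: 79.8
t: 29.48
tool_pos: [0.5593, 0.0252, 0.0624]
orientation: [0.999, 0.04, -0.001, -0.0]
wrist_force: [-3.5, -0.3, 9.4]
width: 0.0126
grasp_force: 80.9
```

The plate is seated: TCP z is 0.0624 and it takes load. I'll release, rise and measure the lid bar.

```bash
python3 -m inch '[{"xyz":[0,0,-0.002],"dr":[0,0,0]},{"xyz":[0,0,0],"dr":[0,0,0]},{"xyz":[0,0,0],"dr":[0,0,0]}]'
python3 -m inch '[{"xyz":[0,0,0],"dr":[0,0,0]},{"xyz":[0,0,0],"dr":[0,0,0]},{"xyz":[0,0,-0.02],"dr":[0,0,0]},{"xyz":[0,0,-0.04],"dr":[0,0,0]},{"xyz":[0,0,-0.06],"dr":[0,0,0]},{"xyz":[0,0,-0.06],"dr":[0,0,0]},{"xyz":[0,0,-0.06],"dr":[0,0,0]},{"xyz":[-0.02,0,0],"dr":[0,0,0]}]' 0.045 40
python3 -m inch '[{"xyz":[-0.03,0,0],"dr":[0,0,-0.1745]},{"xyz":[0,0,0],"dr":[0,0,-0.1745]},{"xyz":[0,0,0],"dr":[0,0,-0.1745]},{"xyz":[0,0,0],"dr":[0,0,-0.1745]},{"xyz":[0,0,0],"dr":[0,0,-0.1745]},{"xyz":[0,0,0],"dr":[0,0,-0.1745]},{"xyz":[0,0,0],"dr":[0,0,-0.1745]},{"xyz":[0,0,0],"dr":[0,0,-0.1745]}]'
python3 -m inch '[{"xyz":[0,0,0],"dr":[0,0,-0.175]},{"xyz":[0,0,0],"dr":[0,0,0]}]'
python3 - <<'E'
from case import *
st(); a=[]
for n in('top','scene'):
    p,dep=snap(n,n+'6'); C=cloud(n,dep); X,Y,z=C[...,0],C[...,1],C[...,2]; V=p.max(2)
    mm=(V<75)&(z>.232)&(z<.262)&(X>.61)&(X<.74)&(abs(Y-.03)<.08)
    if mm.sum()>5: rect(C[mm],'bar'); print(np.nanmean(C[mm],0))
    uv=proj(n,case(0,0,.09))[0].astype(int); a.append(cv2.resize(p[uv[1]-60:uv[1]+50,uv[0]-60:uv[0]+60,::-1],(396,363),interpolation=2))
    h=cv2.cvtColor(p,cv2.COLOR_RGB2HSV); H,S=h[...,0].astype(int),h[...,1]
    k=(H>8)&(H<28)&(S>50)&(X>.45)&(X<.65)&(abs(Y-.02)<.15)&(z>.03)&(z<.08); k2=C[k]; A=np.c_[k2[:,:2]-CC,np.ones(len(k2))]; print('plate z,slope',np.round(np.linalg.lstsq(A,k2[:,2],rcond=None)[0],4),np.median(k2[:,2]),len(k2))
cv2.imwrite('pics/crop6.png',np.hstack(a))
print('hinge',case(.075,0,.06)); delta(case(.1,0,.30),CY)
E
```

```text
t: 29.85
tool_pos: [0.5593, 0.0252, 0.0626]
orientation: [0.999, 0.039, -0.0, -0.0]
wrist_force: [-0.5, 0.1, -2.0]
width: 0.0124
grasp_force: 79.1
t: 30.85
tool_pos: [0.5444, 0.0234, 0.3108]
orientation: [0.999, 0.04, 0.007, 0.001]
wrist_force: [-0.0, -1.1, -1.3]
width: 0.045
grasp_force: 0.0
t: 31.85
tool_pos: [0.5098, 0.0212, 0.3033]
orientation: [0.738, 0.675, 0.0, 0.0]
wrist_force: [0.2, -0.8, 0.3]
width: 0.045
grasp_force: 0.0
t: 32.1
tool_pos: [0.5098, 0.0212, 0.3033]
orientation: [0.679, 0.734, 0.0, 0.0]
wrist_force: [0.5, 0.1, -0.3]
width: 0.0451
grasp_force: 0.0
{'t': 32.1, 'tool_pos': [0.5098, 0.0212, 0.3033], 'orientation': [0.6793, 0.7339, 0.0001, 0.0001], 'wrist_force': [0.4761, 0.1176, -0.3053], 'width': 0.0451, 'grasp_force': 0.0, 'joint_pos': [-0.0438, 0.022, 1.8186, 0.0, 1.3006, -0.1211]}
bar 36 c [663.8  62.5] size [10.5 48.8] long axis deg 97.65 z [240.9 246.5 252. ]
[0.66351906 0.06130006 0.24690372]
plate z,slope [ 0.0004 -0.0012  0.055 ] 0.05485674750210645 1235
bar 82 c [667.5  36. ] size [ 11.3 109. ] long axis deg 95.47 z [237.5 244.7 247.9]
[0.66617122 0.03130628 0.24400621]
plate z,slope [-0.0066 -0.0006  0.0543] 0.05378071123888961 1471
hinge [0.6325688  0.03118443 0.06      ]
tool xyz [0.0006 0.1481 0.0032]
yaw err world 0.0019 -> dr z tool -0.0019
```

View pics/crop6.png

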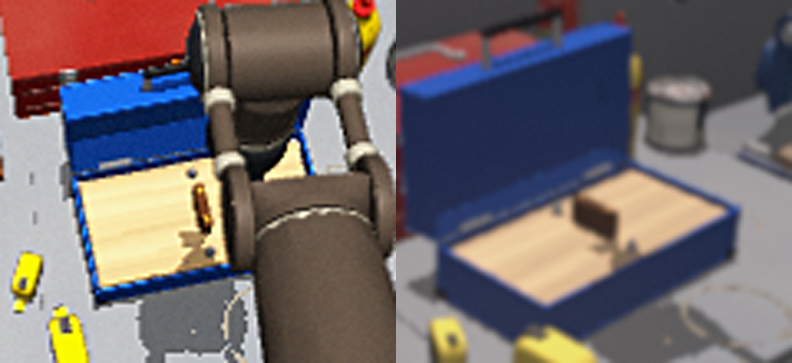

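The plate lies flush, with the pins through both holes, at (192,173) and (210,253) in the left crop. The lid bar is at the top of the upright lid.

```bash
python3 -m inch '[{"xyz":[0,0.05,0],"dr":[0,0,-0.002]},{"xyz":[0,0.05,0],"dr":[0,0,0]},{"xyz":[0,0.058,0],"dr":[0,0,0]},{"xyz":[0,0,0],"dr":[0,0,0]},{"xyz":[0,0,0],"dr":[0,0,0]}]'
python3 -c "
from h import *
st();delta([.668,.032,.225],CY)"
```

```text
t: 32.83
tool_pos: [0.6667, 0.0339, 0.3022]
orientation: [0.678, 0.735, -0.001, -0.001]
wrist_force: [-0.4, 0.6, -0.5]
width: 0.0449
grasp_force: 0.0
{'t': 32.825, 'tool_pos': [0.6667, 0.0339, 0.3022], 'orientation': [0.6782, 0.7349, -0.0008, -0.0008], 'wrist_force': [-0.3682, 0.6405, -0.5428], 'width': 0.0449, 'grasp_force': 0.0, 'joint_pos': [-0.0144, 0.3399, 1.4483, -0.0, 1.3557, -0.0946]}
tool xyz [-0.002   0.0014  0.0772]
yaw err world -0.0017 -> dr z tool 0.0017
```

```bash
python3 -m inch '[{"xyz":[-0.002,0.0014,0.025],"dr":[0,0,0.0017]},{"xyz":[0,0,0.025],"dr":[0,0,0]},{"xyz":[0,0,0.02],"dr":[0,0,0]},{"xyz":[0,0,0.007],"dr":[0,0,0]},{"xyz":[0,0,0],"dr":[0,0,0]}]'
python3 -m inch '[{"xyz":[0,0,0],"dr":[0,0,0]},{"xyz":[0,0,0],"dr":[0,0,0]},{"xyz":[0,0,0],"dr":[0,0,0]},{"xyz":[0,0,0],"dr":[0,0,0]},{"xyz":[0,0,0],"dr":[0,0,0]}]' 0.0 25
python3 - <<'E'
from h import *
s=st(); p=s['tool_pos']; c,sn=np.cos(CY),np.sin(CY); hx=((p[:2]-CC)@[c,sn]); hz=p[2]+manip.grip_depth
dx,dz=hx-.075,hz-.06; r=np.hypot(dx,dz); a0=np.arctan2(dz,dx); print('case x',hx,'z',hz,'r',r,'lid deg',173.2-np.degrees(a0))
a1=np.arctan2(22,-184); R0=.1853; A=np.linspace(a0,a1,25); q=np.c_[R0*np.cos(A),R0*np.sin(A)]; d=np.diff(q,axis=0)
M=R.from_quat(s['orientation']).as_matrix(); print(M.round(3)); print((d*1000).round(1).tolist()); print('first radial fix',R0-r)
E
```

```text
t: 33.45
tool_pos: [0.6685, 0.032, 0.2262]
orientation: [0.678, 0.735, -0.0, -0.0]
wrist_force: [0.3, -0.3, 1.2]
width: 0.0456
grasp_force: 0.0
t: 34.08
tool_pos: [0.6697, 0.032, 0.2274]
orientation: [0.678, 0.735, 0.001, 0.001]
wrist_force: [0.0, 0.8, 5.2]
width: 0.0112
grasp_force: 24.7
{'t': 34.075, 'tool_pos': [0.6697, 0.032, 0.2274], 'orientation': [0.6784, 0.7347, 0.0008, 0.0009], 'wrist_force': [0.0251, 0.7686, 5.2475], 'width': 0.0112, 'grasp_force': 24.6547, 'joint_pos': [-0.0172, 0.3963, 1.5232, 0.0, 1.2197, -0.0967]}
case x 0.11207091475172777 z 0.24605485282214912 r 0.18971204753310064 lid deg 94.46845500693986
[[-0.079  0.997  0.002]
 [ 0.997  0.079 -0.   ]
 [-0.     0.002 -1.   ]]
[[-12.6, 2.1], [-12.7, 1.2], [-12.7, 0.3], [-12.7, -0.6], [-12.6, -1.4], [-12.5, -2.3], [-12.3, -3.1], [-12.1, -4.0], [-11.8, -4.8], [-11.4, -5.6], [-11.0, -6.4], [-10.6, -7.1], [-10.0, -7.8], [-9.5, -8.5], [-8.9, -9.1], [-8.2, -9.7], [-7.5, -10.3], [-6.8, -10.7], [-6.1, -11.2], [-5.3, -11.6], [-4.5, -11.9], [-3.6, -12.2], [-2.8, -12.4], [-1.9, -12.6]]
first radial fix -0.004412047533100649
```

```bash
python3 -m inch '[{"xyz":[0,-0.0126,-0.0021],"dr":[0,0,0]},{"xyz":[0,-0.0127,-0.0012],"dr":[0,0,0]},{"xyz":[0,-0.0127,-0.0003],"dr":[0,0,0]},{"xyz":[0,-0.0127,0.0006],"dr":[0,0,0]},{"xyz":[0,-0.0126,0.0014],"dr":[0,0,0]},{"xyz":[0,-0.0125,0.0023],"dr":[0,0,0]},{"xyz":[0,-0.0123,0.0031],"dr":[0,0,0]},{"xyz":[0,0,0],"dr":[0,0,0]}]'
python3 -m inch '[{"xyz":[0,-0.0121,0.004],"dr":[0,0,0]},{"xyz":[0,-0.0118,0.0048],"dr":[0,0,0]},{"xyz":[0,-0.0114,0.0056],"dr":[0,0,0]},{"xyz":[0,-0.011,0.0064],"dr":[0,0,0]},{"xyz":[0,-0.0106,0.0071],"dr":[0,0,0]},{"xyz":[0,-0.01,0.0078],"dr":[0,0,0]},{"xyz":[0,0,0],"dr":[0,0,0]}]'
python3 - <<'E'
from h import *
s=st(); p=s['tool_pos']; c,sn=np.cos(CY),np.sin(CY); hx=((p[:2]-CC)@[c,sn]); hz=p[2]+manip.grip_depth-.0042
dx,dz=hx-.075,hz-.06; print('r',np.hypot(dx,dz),'lid',173.2-np.degrees(np.arctan2(dz,dx)))
E
```

```text
t: 35.08
tool_pos: [0.5776, 0.0247, 0.2211]
orientation: [0.678, 0.735, -0.003, -0.002]
wrist_force: [-3.9, -0.5, 4.0]
width: 0.0109
grasp_force: 25.9
t: 35.95
tool_pos: [0.5115, 0.0195, 0.1845]
orientation: [0.678, 0.735, -0.002, -0.002]
wrist_force: [0.4, -1.9, -3.2]
width: 0.0111
grasp_force: 24.6
{'t': 35.95, 'tool_pos': [0.5115, 0.0195, 0.1845], 'orientation': [0.6784, 0.7347, -0.002, -0.0019], 'wrist_force': [0.4079, -1.9091, -3.2208], 'width': 0.0111, 'grasp_force': 24.5606, 'joint_pos': [-0.0466, 0.1466, 1.935, -0.0007, 1.0655, -0.1259]}
r 0.18469244455167874 lid 42.023840846110915
```

```bash
python3 -m inch '[{"xyz":[0,-0.0095,0.0085],"dr":[0,0,0]},{"xyz":[0,-0.0089,0.0091],"dr":[0,0,0]},{"xyz":[0,-0.0082,0.0097],"dr":[0,0,0]},{"xyz":[0,-0.0075,0.0103],"dr":[0,0,0]},{"xyz":[0,-0.0068,0.0107],"dr":[0,0,0]},{"xyz":[0,-0.0061,0.0112],"dr":[0,0,0]},{"xyz":[0,0,0],"dr":[0,0,0]}]'
python3 -m inch '[{"xyz":[0,-0.0053,0.0116],"dr":[0,0,0]},{"xyz":[0,-0.0045,0.0119],"dr":[0,0,0]},{"xyz":[0,-0.0018,0.0061],"dr":[0,0,0]},{"xyz":[0,-0.0018,0.0061],"dr":[0,0,0]},{"xyz":[0,0,0],"dr":[0,0,0]},{"xyz":[0,0,0],"dr":[0,0,0]}]'
python3 - <<'E'
from h import *
s=st(); p=s['tool_pos']; c,sn=np.cos(CY),np.sin(CY); hx=((p[:2]-CC)@[c,sn]); hz=p[2]+manip.grip_depth-.0042
dx,dz=hx-.075,hz-.06; print('r',np.hypot(dx,dz),'lid',173.2-np.degrees(np.arctan2(dz,dx)))
E
```

```text
t: 36.83
tool_pos: [0.4668, 0.0159, 0.1253]
orientation: [0.678, 0.735, -0.0, -0.0]
wrist_force: [5.8, -0.2, -5.5]
width: 0.0107
grasp_force: 24.4
t: 37.58
tool_pos: [0.4547, 0.0149, 0.0905]
orientation: [0.678, 0.735, 0.001, 0.001]
wrist_force: [6.2, 1.1, -3.9]
width: 0.0112
grasp_force: 24.3
{'t': 37.575, 'tool_pos': [0.4547, 0.0149, 0.0905], 'orientation': [0.6785, 0.7346, 0.0007, 0.0007], 'wrist_force': [6.228, 1.0933, -3.9254], 'width': 0.0112, 'grasp_force': 24.3047, 'joint_pos': [-0.0631, 0.1808, 2.1261, 0.0004, 0.8326, -0.1427]}
r 0.18414683839718868 lid 7.349677018618877
```

```bash
python3 -m inch '[{"xyz":[0,-0.0005,0.005],"dr":[0,0,0]},{"xyz":[0,-0.001,0.005],"dr":[0,0,0]},{"xyz":[0,-0.0005,0.004],"dr":[0,0,0]},{"xyz":[0,-0.0005,0.003],"dr":[0,0,0]},{"xyz":[0,0,0.002],"dr":[0,0,0]},{"xyz":[0,0,0],"dr":[0,0,0]},{"xyz":[0,0,0],"dr":[0,0,0]}]'
python3 -m inch '[{"xyz":[0,0,0.002],"dr":[0,0,0]},{"xyz":[0,0,0],"dr":[0,0,0]},{"xyz":[0,0,0],"dr":[0,0,0]}]'
```

```text
t: 38.45
tool_pos: [0.4514, 0.0147, 0.072]
orientation: [0.678, 0.735, -0.0, -0.0]
wrist_force: [4.8, 1.1, -2.1]
width: 0.0109
grasp_force: 24.3
t: 38.83
tool_pos: [0.4514, 0.0147, 0.0714]
orientation: [0.678, 0.735, -0.001, -0.0]
wrist_force: [1.2, -0.6, 8.6]
width: 0.011
grasp_force: 25.5
```

```bash
python3 -m inch '[{"xyz":[0,0,0.0015],"dr":[0,0,0]},{"xyz":[0,0,0],"dr":[0,0,0]},{"xyz":[0,0,0],"dr":[0,0,0]}]'
python3 - <<'E'
from case import *
for n in('top','scene'):
    p,dep=snap(n,n+'7'); C=cloud(n,dep); h=cv2.cvtColor(p,cv2.COLOR_RGB2HSV); H,S=h[...,0].astype(int),h[...,1]
    c,s=np.cos(CY),np.sin(CY); q=(C[...,:2]-CC)@np.array([[c,-s],[s,c]]); z=C[...,2]
    k=(H>105)&(H<128)&(S>120)&(abs(q[...,0])<.065)&(abs(q[...,1])<.13)&(z>.09)&(z<.13)
    A=np.c_[q[k],np.ones(k.sum())]; f=np.linalg.lstsq(A,z[k],rcond=None)[0]; print(n,k.sum(),'slope x,y',f[:2].round(4),'z',f[2].round(4))
E
```

```text
t: 39.2
tool_pos: [0.4514, 0.0147, 0.0713]
orientation: [0.678, 0.735, -0.001, -0.001]
wrist_force: [-2.4, 0.3, 19.4]
width: 0.0106
grasp_force: 26.5
top 1275 slope x,y [ 0.0013 -0.0008] z 0.106
scene 936 slope x,y [-0.0009  0.0014] z 0.1049
```

The lid is fully closed: its top is level at 105 mm. Now for the latch.

```bash
python3 -m inch '[{"xyz":[0,0,-0.0025],"dr":[0,0,0]},{"xyz":[0,0,0],"dr":[0,0,0]}]'
python3 -m inch '[{"xyz":[0,0,0],"dr":[0,0,0]},{"xyz":[0,0,0],"dr":[0,0,0]},{"xyz":[0,0,-0.02],"dr":[0,0,0]},{"xyz":[0,0,-0.04],"dr":[0,0,0]},{"xyz":[0,0,-0.06],"dr":[0,0,0]},{"xyz":[0,0,-0.02],"dr":[0,0,0]},{"xyz":[0,0,0],"dr":[0,0,-0.1745]},{"xyz":[0,0,0],"dr":[0,0,-0.1745]}]' 0.045
python3 -m inch '[{"xyz":[0,0,0],"dr":[0,0,-0.1745]},{"xyz":[0,0,0],"dr":[0,0,-0.1745]},{"xyz":[0,0,0],"dr":[0,0,-0.1745]},{"xyz":[0,0,0],"dr":[0,0,-0.1745]},{"xyz":[0,0,0],"dr":[0,0,-0.1745]},{"xyz":[0,0,0],"dr":[0,0,-0.1745]},{"xyz":[0,0,0],"dr":[0,0,-0.1745]},{"xyz":[0,0,0],"dr":[0,0,0]}]'
python3 - <<'E'
from case import *
st();delta(case(0,0,.16),CY+np.pi/2)
for n in('top','scene'):
    p,dep=snap(n,n+'8'); C=cloud(n,dep); h=cv2.cvtColor(p,cv2.COLOR_RGB2HSV); H,S=h[...,0].astype(int),h[...,1]; X,Y,z=C[...,0],C[...,1],C[...,2]
    k=(H>3)&(H<20)&(S>130)&(z>.128)&(z<.15)&(abs(X-CC[0])<.05)&(abs(Y-CC[1])<.05)
    if k.sum()>5: rect(C[k],'latch')
    k=(H>105)&(H<128)&(S>120)&(abs(X-CC[0])<.06)&(abs(Y-CC[1])<.11)&(z>.08)&(z<.13); f=np.linalg.lstsq(np.c_[X[k]-CC[0],Y[k]-CC[1],np.ones(k.sum())],z[k],rcond=None)[0]; print('lid',f.round(4))
cv2.imwrite('pics/crop8.png',cv2.resize(cv2.imread('pics/scene8.png')[120:290,180:400],(640,495)))
E
```

```text
t: 39.55
tool_pos: [0.4514, 0.0147, 0.0715]
orientation: [0.678, 0.735, -0.0, -0.0]
wrist_force: [2.3, 0.5, 3.5]
width: 0.0108
grasp_force: 25.1
t: 40.55
tool_pos: [0.4504, 0.0148, 0.2109]
orientation: [0.538, 0.843, -0.001, -0.001]
wrist_force: [-0.5, -0.3, -0.3]
width: 0.0451
grasp_force: 0.0
t: 41.55
tool_pos: [0.4503, 0.0148, 0.2103]
orientation: [-0.039, 0.999, 0.0, -0.002]
wrist_force: [0.9, -0.6, -0.4]
width: 0.045
grasp_force: 0.0
{'t': 41.55, 'tool_pos': [0.4503, 0.0148, 0.2103], 'orientation': [-0.0386, 0.9993, 0.0001, -0.0017], 'wrist_force': [0.8501, -0.6454, -0.3944], 'width': 0.045, 'grasp_force': 0.0, 'joint_pos': [-0.0639, -0.0099, 2.0453, -0.0001, 1.1096, -1.7119]}
tool xyz [-0.1082  0.0022  0.05  ]
yaw err world 0.0012 -> dr z tool -0.0012
latch 9 c [547.4  30.6] size [ 7.7 25.3] long axis deg 18.74 z [128.4 135.9 142.1]
lid [-0.0014  0.0097  0.1055]
latch 38 c [558.4  28.4] size [11.2 40.6] long axis deg 0.82 z [129.4 136.2 139.5]
lid [0.0007 0.0002 0.1051]
```

View pics/crop8.png

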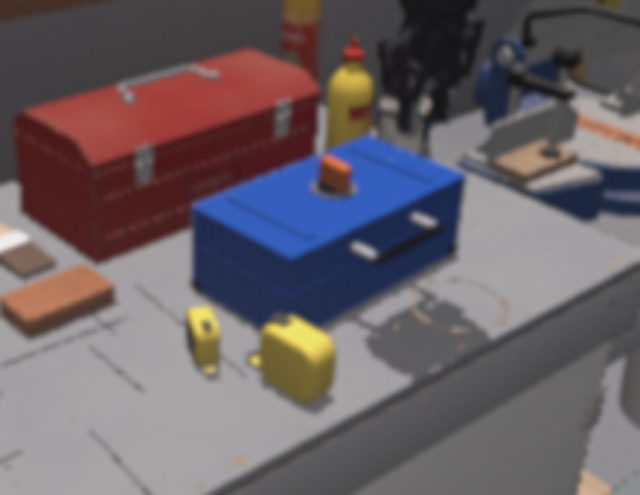

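The view shows the lid closed with the latch at (335,177), open and pointing front to back.

```bash
python3 -m inch '[{"xyz":[-0.054,0.001,0],"dr":[0,0,0]},{"xyz":[-0.054,0.0012,0],"dr":[0,0,0]},{"xyz":[0,0,0.03],"dr":[0,0,0]},{"xyz":[0,0,0.03],"dr":[0,0,0]},{"xyz":[0,0,0],"dr":[0,0,0]},{"xyz":[0,0,0],"dr":[0,0,0]}]'
python3 - <<'E'
from h import *
st();delta(case(0,0,.112),CY+np.pi/2)
E
```

```text
t: 42.4
tool_pos: [0.5596, 0.0254, 0.1521]
orientation: [-0.039, 0.999, -0.0, 0.0]
wrist_force: [0.7, -0.3, 0.5]
width: 0.0453
grasp_force: 0.0
{'t': 42.4, 'tool_pos': [0.5596, 0.0254, 0.1521], 'orientation': [-0.0392, 0.9992, -0.0, 0.0004], 'wrist_force': [0.7396, -0.2962, 0.4589], 'width': 0.0453, 'grasp_force': 0.0, 'joint_pos': [-0.0323, 0.2738, 1.8528, 0.0, 1.0141, -1.6816]}
tool xyz [ 0.0018 -0.      0.0401]
yaw err world 0.0001 -> dr z tool -0.0001
```

```bash
python3 -m inch '[{"xyz":[0.001,0,0.02],"dr":[0,0,0]},{"xyz":[0,0,0.015],"dr":[0,0,0]},{"xyz":[0,0,0.004],"dr":[0,0,0]},{"xyz":[0,0,0],"dr":[0,0,0]}]'
python3 -m inch '[{"xyz":[0,0,0],"dr":[0,0,0]},{"xyz":[0,0,0],"dr":[0,0,0]},{"xyz":[0,0,0],"dr":[0,0,0]},{"xyz":[0,0,0],"dr":[0,0,0]},{"xyz":[0,0,0],"dr":[0,0,0]}]' 0.0 40
python3 -m inch '[{"xyz":[0,0,0],"dr":[0,0,0.15]},{"xyz":[0,0,0],"dr":[0,0,0.15]},{"xyz":[0,0,0],"dr":[0,0,0.15]},{"xyz":[0,0,0],"dr":[0,0,0.15]},{"xyz":[0,0,0],"dr":[0,0,0.15]},{"xyz":[0,0,0],"dr":[0,0,0.15]},{"xyz":[0,0,0],"dr":[0,0,0.15]},{"xyz":[0,0,0],"dr":[0,0,0]}]'
python3 -c "
from h import *
s=st();print(s['wrist_torque']);delta(case(0,0,.112),CY)"
```

```text
t: 42.9
tool_pos: [0.5583, 0.0254, 0.1126]
orientation: [-0.04, 0.999, -0.0, 0.0]
wrist_force: [0.0, 0.5, -0.6]
width: 0.0448
grasp_force: 0.0
t: 43.52
tool_pos: [0.5595, 0.0245, 0.1133]
orientation: [-0.04, 0.999, -0.001, 0.001]
wrist_force: [1.6, -4.7, 2.6]
width: 0.0133
grasp_force: 42.2
t: 44.52
tool_pos: [0.5597, 0.0249, 0.1133]
orientation: [0.466, 0.885, 0.0, 0.002]
wrist_force: [2.4, -4.1, 3.1]
width: 0.0131
grasp_force: 42.3
{'t': 44.525, 'tool_pos': [0.5597, 0.0249, 0.1133], 'orientation': [0.4658, 0.8849, 0.0004, 0.0017], 'wrist_force': [2.3764, -4.1127, 3.1318], 'width': 0.0131, 'grasp_force': 42.3101, 'joint_pos': [-0.0329, 0.3256, 1.8767, -0.0009, 0.9359, -0.6342]}
[-0.79350108 -0.45234831 -0.05457445]
tool xyz [ 0.0014 -0.0013  0.0013]
yaw err world -0.5232 -> dr z tool 0.5232
```

Turn the rest until the stop shows in the wrist torque.

```bash
python3 -m inch '[{"xyz":[0,0,0],"dr":[0,0,0.15]},{"xyz":[0,0,0],"dr":[0,0,0.15]},{"xyz":[0,0,0],"dr":[0,0,0.15]},{"xyz":[0,0,0],"dr":[0,0,0.07]},{"xyz":[0,0,0],"dr":[0,0,0]},{"xyz":[0,0,0],"dr":[0,0,0]}]'
python3 -c "
from h import *
s=st();print(s['wrist_torque']);delta(case(0,0,.112),CY)"
python3 -m inch '[{"xyz":[0,0,0],"dr":[0,0,0.03]},{"xyz":[0,0,0],"dr":[0,0,0.02]},{"xyz":[0,0,0],"dr":[0,0,0]}]'
python3 -c "
from h import *
s=st();print(s['wrist_torque']);delta(case(0,0,.112),CY)"
```

```text
t: 45.28
tool_pos: [0.5599, 0.0251, 0.1133]
orientation: [0.677, 0.736, 0.001, 0.002]
wrist_force: [2.8, -3.9, 2.8]
width: 0.0133
grasp_force: 41.9
{'t': 45.275, 'tool_pos': [0.5599, 0.0251, 0.1133], 'orientation': [0.6771, 0.7359, 0.0011, 0.0016], 'wrist_force': [2.8273, -3.8924, 2.8427], 'width': 0.0133, 'grasp_force': 41.8881, 'joint_pos': [-0.0327, 0.3257, 1.8766, -0.0005, 0.9355, -0.1156]}
[-0.67399698 -0.50545527  0.01553923]
tool xyz [ 0.0004 -0.0021  0.0013]
yaw err world -0.0047 -> dr z tool 0.0047
t: 45.65
tool_pos: [0.5599, 0.0252, 0.1133]
orientation: [0.695, 0.719, 0.001, 0.002]
wrist_force: [5.0, -2.4, 2.9]
width: 0.0133
grasp_force: 46.8
{'t': 45.65, 'tool_pos': [0.5599, 0.0252, 0.1133], 'orientation': [0.6945, 0.7195, 0.0009, 0.0018], 'wrist_force': [4.9894, -2.3704, 2.9331], 'width': 0.0133, 'grasp_force': 46.821, 'joint_pos': [-0.0321, 0.3257, 1.8765, -0.0013, 0.9355, -0.0666]}
[-0.54639653 -0.66837323  0.95627772]
tool xyz [ 0.0002 -0.0021  0.0013]
yaw err world 0.0433 -> dr z tool -0.0433
```

The wrist torque jumped to 0.96 N m, so the latch is at its stop. I'll relax, open and retreat.

```bash
python3 -m inch '[{"xyz":[0,0,0],"dr":[0,0,-0.035]},{"xyz":[0,0,0],"dr":[0,0,0]}]'
python3 -m inch '[{"xyz":[0,0,0],"dr":[0,0,0]},{"xyz":[0,0,0],"dr":[0,0,0]},{"xyz":[0,0,-0.02],"dr":[0,0,0]},{"xyz":[0,0,-0.04],"dr":[0,0,0]},{"xyz":[0,0,-0.06],"dr":[0,0,0]},{"xyz":[-0.06,0,0],"dr":[0,0,0]},{"xyz":[-0.06,0,0],"dr":[0,0,0]},{"xyz":[-0.06,0,0],"dr":[0,0,0]}]' 0.045
python3 -m inch '[{"xyz":[-0.06,0,0],"dr":[0,0,0]},{"xyz":[-0.06,0,0],"dr":[0,0,0]},{"xyz":[0,0,0],"dr":[0,0,0]},{"xyz":[0,0,0],"dr":[0,0,0]}]'
python3 - <<'E'
from case import *
st()
a=[]
for n in('scene','top'):
    p,dep=snap(n,n+'9'); C=cloud(n,dep); h=cv2.cvtColor(p,cv2.COLOR_RGB2HSV); H,S=h[...,0].astype(int),h[...,1]; X,Y,z=C[...,0],C[...,1],C[...,2]
    k=(H>3)&(H<20)&(S>130)&(z>.128)&(z<.15)&(abs(X-CC[0])<.05)&(abs(Y-CC[1])<.05); rect(C[k],'latch')
    k=(H>105)&(H<128)&(S>120)&(abs(X-CC[0])<.06)&(abs(Y-CC[1])<.11)&(z>.08)&(z<.13); f=np.linalg.lstsq(np.c_[X[k]-CC[0],Y[k]-CC[1],np.ones(k.sum())],z[k],rcond=None)[0]; print('lid',f.round(4))
    uv=proj(n,case(0,0,.09))[0].astype(int); a.append(cv2.resize(p[uv[1]-60:uv[1]+60,uv[0]-80:uv[0]+80,::-1],(400,300)))
cv2.imwrite('pics/crop9.png',np.hstack(a))
E
```

```text
t: 45.9
tool_pos: [0.5599, 0.0252, 0.1133]
orientation: [0.683, 0.731, 0.001, 0.002]
wrist_force: [4.6, -3.8, 3.3]
width: 0.0135
grasp_force: 42.1
t: 46.9
tool_pos: [0.569, -0.1546, 0.2318]
orientation: [0.683, 0.73, 0.0, -0.001]
wrist_force: [0.7, 1.2, -0.5]
width: 0.0449
grasp_force: 0.0
t: 47.4
tool_pos: [0.5767, -0.2729, 0.2311]
orientation: [0.684, 0.73, 0.0, -0.002]
wrist_force: [0.0, 0.1, -0.8]
width: 0.0449
grasp_force: 0.0
{'t': 47.4, 'tool_pos': [0.5767, -0.2729, 0.2311], 'orientation': [0.684, 0.7295, 0.0002, -0.0019], 'wrist_force': [0.0204, 0.0563, -0.7728], 'width': 0.0449, 'grasp_force': 0.0, 'joint_pos': [-0.5108, 0.3351, 1.5987, 0.0015, 1.2114, -0.5758]}
latch 38 c [554.7  28.7] size [10.4 38.6] long axis deg 96.42 z [128.9 135.9 139.3]
lid [-0.0007  0.0004  0.1051]
latch 30 c [557.9  24.6] size [17.5 40.1] long axis deg 95.53 z [129.7 138.1 143.9]
lid [0.     0.0011 0.1062]
```

View pics/crop9.png

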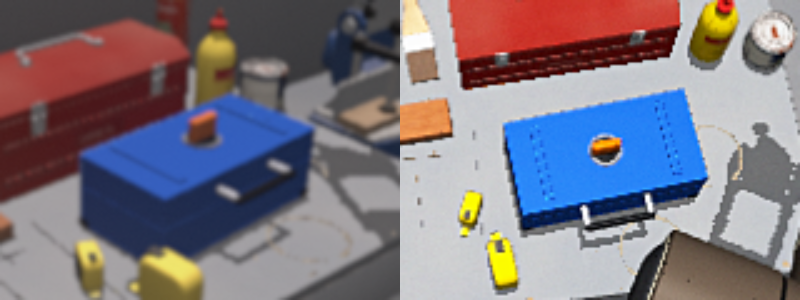

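The views show the lid closed, the latch at (605,147) parallel to the hinge, and the tape standing on the bench at (500,260).

```bash
python3 -c "
from workcell import ticket
print(ticket.hand_in())"
```

```text
the job is handed in; nothing more can be done
None
```

I handed the job in at about 47 s: the tape measure stands on the bench, the two blanks I found lie flat in bays 2 and 3, the plate is flush on its seats, the lid is fully closed, and the latch is turned to its stop.

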